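# Rack the vials and scan them in

## Task

Put the two loose green-capped vials upright into the two empty pockets of the blue carrier, one in each, all the way down. Then take the yellow scanner from its rest and point its window squarely at the middle of the carrier's label from about 10 cm, holding it steady there for at least a second; then do the same with the label beside the amber reagent bottle. Finally lay the scanner back in its rest as it was, nose the same way, and leave the other glassware, the marker and the white-capped vial alone.

Things in the scene. Friction and masses are not known exactly. Their poses are not given: they have to be found in the camera images.
- scanner: hand scanner: yellow handle x -80 to 60 mm, 30 mm wide (y), 40 tall (z 0 to 40), black grip sides; grey head 44 mm wide at the +x end, bent 45 deg down to x = 106, z = -27 mm. Origin on the handle's underside near the centre of mass; x forward to the nose, z up. 0.13 to 0.25 kg. Grip across y at x -30 to 5 mm (clear of the rest's saddles), z about 22 mm
- beam (a point): centre of the scanner's red window, at (94.5, 0, -14.5) mm in the scanner's frame; z points out along the line of sight, i.e. along (0.707, 0, -0.707) of the scanner; y is the scanner's y
- rest: black rest of the scanner, fixed, 150 x 50 mm base, origin under it; two saddles, 14 mm long, at x = -60 and +29 mm, floor 50 mm high, side lips to 60 mm, 40 mm clear between lips (y) for the 30 mm handle; the nose overhangs the +x end
- rest_seat (a point): the spot in the rest, 50 mm above the bench, where the scanner's origin lies when home, with the axes of the rest (scanner x along rest x)
- vial_a: loose glass vial with green cap, standing upright, diameter 26 mm, 72 mm tall, 30 to 55 g; origin at the centre of its underside, z up
- vial_b: the other loose green-capped vial, same size
- vial_c: white-capped vial of the same size already in the carrier's middle pocket; stays there
- carrier: blue vial carrier, fixed, 70 x 200 mm base; three pockets in a row along its y, and the label plate at its -y end; origin under its centre; label faces its -x
- pocket0 (a point): floor centre of the empty end pocket beside the label; pockets 36 x 36 mm inside, floor 6 mm and rim 41 mm above the bench, walls 4 mm, pitch 40 mm; axes of the carrier
- pocket2 (a point): floor centre of the other empty end pocket, 80 mm from pocket0 along carrier +y; the middle pocket between them is occupied
- carrier_label (a point): fixed plate 60 x 60 mm leaning back at 45 deg with a white paper barcode label (blue band) on the carrier; centre of the label, about 34 mm above the bench; z is the label's outward normal (up and to the carrier's -x), y the carrier's y
- station: fixed grey base 100 x 160 mm carrying an amber reagent bottle (76 mm across, 168 mm tall, axis at (5, 40) mm in its frame) and the bottle's label plate; origin under its centre; label faces its -x
- bottle_label (a point): fixed plate 60 x 60 mm leaning back at 45 deg with a white paper barcode label (orange band) beside the amber bottle, 40 mm to the -y side of the station's origin; centre of the label, about 34 mm above the bench; z is the label's outward normal (up and to the station's -x)
- flask0: glass bottle with stopper, 54 mm across, 144 mm tall, loose, not to be disturbed; origin at the centre of its underside
- flask1: glass bottle with stopper, 54 mm across, 144 mm tall, loose, not to be disturbed; origin at the centre of its underside
- flask2: glass bottle with stopper, 54 mm across, 144 mm tall, loose, not to be disturbed; origin at the centre of its underside
- flask3: glass bottle with stopper, 54 mm across, 144 mm tall, loose, not to be disturbed; origin at the centre of its underside
- beaker: open glass beaker, 80 mm across, 100 mm tall, loose, not to be disturbed; origin under its centre
- cylinder: tall glass measuring cylinder, 232 mm tall, on a blue foot 64 mm across, loose, not to be disturbed; origin under its centre
- marker: black marker pen lying on the bench, 16 mm thick, 120 mm long, loose, not to be disturbed; origin under its middle, x along it
- tipbox: green box with white lid, 122 x 87 x 66 mm, fixed; origin under its centre
Things that resemble listed ones, but are neither listed nor needed, are in the scene too. What is shaped like the vial_b but black or pink is not meant.

How it is judged:
By the outcome, as a careful person would: the job done as asked, in the order asked, and still so for the second after the job is handed in, with the robot touching nothing.
It also fails if it takes over 72 s, if anything falls off the work surface, if the arm or the gripper's body presses on something with over 40 N, if the wrist force passes 120 N, or if a joint passes its speed limit or range.

## Robot

A 6-joint arm with a two-finger parallel gripper is mounted at the origin on the work surface. World frame = base frame: x ahead of the robot, y to its left, z up, the work surface at z = 0. Lengths are in m, angles in rad, forces in N, time in s.
With the tool pointing down it reaches from about 0.35 to 0.875 m from the base axis. Payload 15.5 kg.
Tool frame: the origin (TCP) lies midway between the tips of the shut fingers; the grasp point (between the pads) lies 19 mm behind it; z points along the fingers, y is the direction in which the jaws open and shut (so a half turn about z gives the same grasp; the last joint's range is limited). The gripper opens to 85 mm and grips with 20 to 120 N. Pads are 22 mm wide; open, the fingers measure 114 mm over their backs; the gripper's body (76 mm by 85 mm) begins 54 mm behind the grasp point. The pads swing forward as they close: fully open they stand 13 mm farther back than shut.
Start: joints at [-1.298, 0.494, 1.345, -0, 1.302, -0.096], TCP at [0.225, -0.583, 0.231] pointing down, gripper open.
Joint ranges: [-2.91, 2.91], [-0.82, 2.16], [0.22, 2.67], [-1.22, 4.37], [0.12, 2.79], [-3.08, 3.08]. Speed limits (rad/s): [1.89, 1.89, 2.57, 3.01, 3.01, 3.01].

## Interface

Orientations are given as a unit quaternion [w, x, y, z].
In Python, from bench import * gives the robot as it stands.
- The arm moves only by the tool step_arm, never from a script. Its argument "moves" is one flat list of numbers, 7 for each row, row after row: the turn, a rotation vector about the tool's x, y, z in rad, then the shift along the tool's x, y, z in cm, then the gripper command: -1 is shut, 1 is fully open, values between are in proportion. In form: [rx, ry, rz, tx, ty, tz, jaw, rx, ry, rz, tx, ty, tz, jaw, ...]. A call has 1 to 12 rows; each row shifts and turns the pose as measured when the row begins, along the tool's axes as they then stand; what a row does not reach is not made up. A row lasts 1/12 s, in which the tool goes at most 41.7 mm and 7.16 degrees, less where a joint would pass 70% of its speed; a pose out of reach is approached as far as the arm can. A call with a gripper value outside its range is refused whole. The fingers move at their own pace and stop on an object; "squeeze" is the grip in N (left out, the last holds). Time passes only in rows, so rows that do not move let the fingers close. It gives the time, the measured TCP pose, the force and the opening at its end, in the units of the state.
- observe(): the state, without advancing time (a new reading comes with each control period).
- grab_frame(name): name is "scene" or "top"; returns a dict with "pixels" (480x640x3 uint8, red, green, blue), "range_z" (480x640 float32, m along the optical axis (not along the pixel's ray), 0 where there is no reading), "K" (3x3 intrinsics, pixels), "rvec" (rotation vector, rad) and "tvec" (3), from world to camera coordinates, as OpenCV has them. Camera axes: x right, y down, z forward; pixel columns grow to the right and rows downward; lengths in m; the calibration is good to about 2 mm. A picture is of the moment at which its call begins.
- sign_off(): hands the job in, once; it reports no verdict.
Trained networks look in a picture, given as the dict that the camera call returned (one of the last four; its "shot" number tells which), for a name from the list of things; names that differ only in an ending like _2 or _b are one class to them, and where a whole thing is asked for, a point or a joint stands for the part that bears it (a point fixed in the world has none). Each returns a list of dicts, best first, with "confidence" (0 to 1); they miss things now and then, are a little off and sometimes report something else, mostly with a low value. They report only what shows in the picture. A call takes as long as a camera call. They do not tell look-alikes from the thing itself.
- find_in(picture, target): "xy" ([column, row] in pixels, amid what is visible of it).
- landmark_of(picture, target): "xy" ([column, row] in pixels: a listed point, or the origin of a listed thing).
The state is a dict: "time_s": time; "qpos": joint angles; "dq": joint speeds; "joint_efforts": joint torques, N m; "tool_pos": TCP position; "eef_rot": TCP orientation; "contact_force": force on the tool from outside, world axes, zero at the start; "wrist_torque": the same for the moment, N m; "finger_gap": finger opening in m.
Only numpy, scipy, OpenCV 4.12 (cv2) and the standard library are available. Lean on these libraries where they do the work, as an engineer would, in place of code of your own. Each camera call takes 0.05 s, during which the arm holds its last target. There are 200 camera calls.

## Working session

There is one attempt and no reset: what is moved stays moved. The work goes in short steps, Python scripts to look and compute and a tool call to move; the robot and the scene stay as the last step left them, time stands still between calls to the robot, and variables do not carry over. Pictures are saved under pics/ and viewed, about 8 in all and at most 12, crops included, and the job is handed in when it is done.

Besides the shell and the picture viewer there is one more tool, called in YAML: its name, and indented under it one key for each argument. step_arm: Moves the arm, as the interface text tells. Its arguments: {"type":"object","properties":{"moves":{"type":"array"},"squeeze":{"type":"number"}},"required":["moves"]}

```bash
mkdir -p pics; ls; cat > h.py <<'E'
from bench import *
import numpy as np, cv2, json
from scipy.spatial.transform import Rotation as R
def cam(f):
    return np.array(f["K"]), cv2.Rodrigues(np.array(f["rvec"],float))[0], np.array(f["tvec"],float).reshape(3)
def ray(f,xy):
    K,Rm,t=cam(f); d=Rm.T@np.linalg.inv(K)@np.array([xy[0],xy[1],1.]); return -Rm.T@t, d
def at_z(f,xy,z):
    c,d=ray(f,xy); return c+d*(z-c[2])/d[2]
def deproj(f,xy):
    c,d=ray(f,xy); u,v=int(round(xy[0])),int(round(xy[1]))
    return c+d*f["range_z"][v,u]
def cloud(f):
    K,Rm,t=cam(f); v,u=np.mgrid[:480,:640]; z=f["range_z"]
    P=np.stack([(u-K[0,2])/K[0,0]*z,(v-K[1,2])/K[1,1]*z,z],-1)
    return (P-t)@Rm
def save(f,n,crop=None,s=1):
    im=f["pixels"][:,:,::-1]
    if crop: im=im[crop[1]:crop[3],crop[0]:crop[2]]
    cv2.imwrite("pics/"+n,cv2.resize(im,None,fx=s,fy=s,interpolation=cv2.INTER_CUBIC))
E
python3 - <<'E'
from h import *
np.set_printoptions(precision=3,suppress=True)
zz=dict(scanner=.09,beam=.04,rest=0,rest_seat=.05,vial_a=0,vial_c=.006,carrier=0,pocket0=.006,pocket2=.006,carrier_label=.034,station=0,bottle_label=.034,flask0=0,beaker=0,cylinder=0,marker=0,tipbox=0)
for n in ("top","scene"):
    f=grab_frame(n); save(f,n+"0.png"); c,_=ray(f,(0,0)); print(n,c,f["K"][0])
    np.savez(n+"0.npz",**{k:f[k] for k in("pixels","range_z","K","rvec","tvec")})
    for t,z in zz.items():
        for d in landmark_of(f,t)[:5]:
            if d["confidence"]>.2: print(t,round(d["confidence"],2),np.array(d["xy"]).round(0),at_z(f,d["xy"],z)[:2])
print(observe())
E
```

```text
pics
top [ 0.449 -0.003  1.509] [577.514   0.    310.27 ]
scanner 0.58 [453. 338.] [ 0.364 -0.331]
beam 0.81 [465. 303.] [ 0.449 -0.373]
rest 0.7 [445. 339.] [ 0.357 -0.331]
rest_seat 0.85 [452. 334.] [ 0.371 -0.338]
vial_a 0.64 [222. 227.] [0.643 0.254]
vial_a 0.59 [252. 306.] [0.436 0.17 ]
vial_a 0.59 [376. 306.] [ 0.439 -0.153]
vial_a 0.51 [359. 334.] [ 0.369 -0.109]
vial_a 0.43 [353. 305.] [ 0.442 -0.093]
vial_c 0.64 [222. 227.] [0.643 0.253]
vial_c 0.59 [252. 306.] [0.436 0.169]
vial_c 0.59 [376. 306.] [ 0.44  -0.152]
vial_c 0.51 [359. 334.] [ 0.369 -0.108]
vial_c 0.43 [353. 305.] [ 0.442 -0.092]
carrier 0.82 [233. 237.] [0.618 0.222]
carrier 0.72 [329. 240.] [ 0.613 -0.03 ]
pocket0 0.68 [240. 235.] [0.622 0.205]
pocket0 0.64 [208. 226.] [0.646 0.288]
pocket2 0.68 [240. 235.] [0.622 0.205]
pocket2 0.64 [208. 226.] [0.646 0.288]
carrier_label 0.74 [255. 245.] [0.593 0.161]
bottle_label 0.86 [413. 255.] [ 0.57  -0.243]
bottle_label 0.6 [400. 247.] [ 0.592 -0.212]
flask0 0.86 [329. 239.] [ 0.614 -0.031]
flask0 0.83 [302. 198.] [0.723 0.041]
flask0 0.69 [322. 306.] [ 0.44  -0.013]
f
[... 1337 characters left out ...]
] [0.599 0.474]
flask0 0.8 [297. 302.] [0.716 0.053]
flask0 0.67 [293. 252.] [ 0.602 -0.021]
beaker 0.88 [140. 196.] [ 0.619 -0.455]
cylinder 0.74 [252. 324.] [ 0.804 -0.001]
marker 0.76 [316. 238.] [0.541 0.007]
tipbox 0.71 [459. 232.] [0.368 0.295]
{'time_s': 1.8, 'qpos': array([-1.299,  0.494,  1.345,  0.   ,  1.302, -0.095]), 'dq': array([ 0.002, -0.   ,  0.003, -0.   , -0.002,  0.   ]), 'joint_efforts': array([  0.002, -88.2  , -38.427,   0.   ,   0.001,   0.   ]), 'tool_pos': array([ 0.225, -0.583,  0.231]), 'eef_rot': array([0.   , 0.983, 0.183, 0.   ]), 'contact_force': array([-0.765,  0.067,  0.195]), 'wrist_torque': array([-0.012, -0.019,  0.002]), 'finger_gap': 0.0856137098880319}
```

View pics/top0.png

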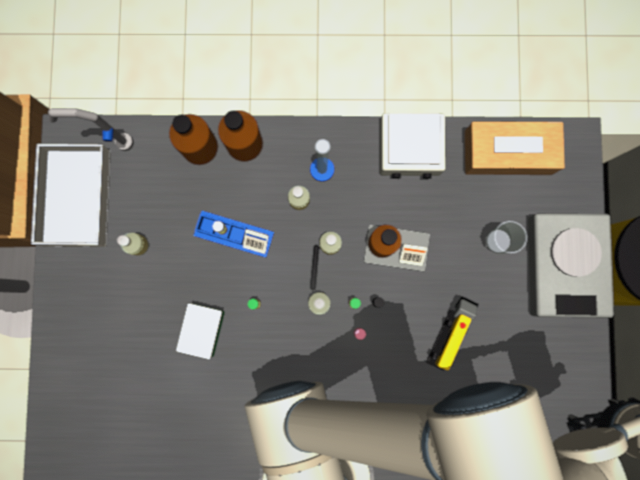

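View pics/scene0.png

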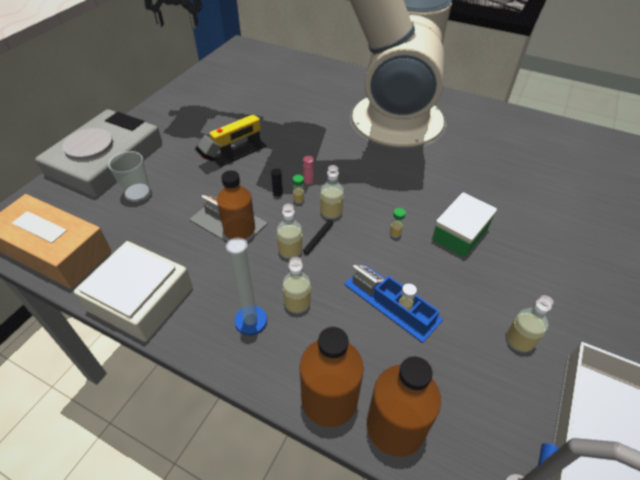

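```bash
cat > m.py <<'E'
from h import *
np.set_printoptions(precision=4,suppress=True)
for n in ("top","scene"):
    f=dict(np.load(n+"0.npz")); P=cloud(f); hsv=cv2.cvtColor(f["pixels"],cv2.COLOR_RGB2HSV); H,S,V=hsv[...,0].astype(int),hsv[...,1],hsv[...,2]
    def near(x,y,r): return (np.hypot(P[...,0]-x,P[...,1]-y)<r)&(f["range_z"]>0)
    def rect(m,l):
        p=P[m]; 
        if len(p)<8: print(n,l,len(p)); return
        c,s,a=cv2.minAreaRect(p[:,:2].astype(np.float32)); print(n,l,len(p),"c",np.array(c),"size",np.array(s),"ang",round(a,1),"z",np.percentile(p[:,2],[5,50,95]))
    b=(H>100)&(H<125)&(S>120)
    m=near(.62,.224,.14)&b&(P[...,2]<.06); rect(m,"carrier"); rect(m&(P[...,2]>.036),"carrier rim"); rect(m&(P[...,2]<.015),"low")
    y=(H>20)&(H<35)&(S>120)&(V>80); rect(near(.37,-.337,.15)&y&(P[...,2]>.07),"yellow"); rect(near(.37,-.337,.15)&y&(P[...,2]>.083),"yellowtop")
    g=(H>45)&(H<75)&(S>100)
    for x,yy in((.44,.168),(.444,-.093)):
        m=near(x,yy,.045)&g; rect(m,"cap"); print(P[m].mean(0), at_z(f,np.argwhere(m)[:,::-1].mean(0),.065)[:2])
    for x,yy in((.595,.159),(.568,-.243)):
        m=near(x,yy,.045)&(S<70)&(V>110)&(P[...,2]>.012)&(P[...,2]<.065); rect(m,"label")
        p=P[m]
        for _ in range(4):
            c=p.mean(0); nn=np.linalg.svd(p-c)[2][2]; nn*=np.sign(nn[2]); p2=p[abs((p-c)@nn)<.006]; p=p2 if len(p2)>10 else p
        print("  plane n",nn,"yaw",np.degrees(np.arctan2(-nn[1],-nn[0])),"c",c,len(p))
    rect(near(.57,-.205,.11)&(P[...,2]>.004)&(P[...,2]<.02)&(V>90),"station low")
    for x,yy,l in((.44,-.013,"fl"),(.61,-.03,"fl"),(.615,.47,"fl"),(.44,-.15,"black"),(.37,-.105,"pink"),(.54,.008,"marker"),(.643,.253,"vialc"),(.37,.295,"tip")):
        m=near(x,yy,.05)&(P[...,2]>.01); rect(m,l); q=m&(P[...,2]>np.percentile(P[m][:,2],95)-.008); print("   topc",P[q].mean(0))
E
python3 m.py
```

```text
top carrier 1398 c [0.6274 0.2233] size [0.2051 0.0714] ang 73.8 z [0.0001 0.007  0.0414]
top carrier rim 206 c [0.6272 0.2242] size [0.179  0.0444] ang 73.6 z [0.0367 0.0405 0.0462]
top low 1056 c [0.6274 0.2233] size [0.2051 0.0714] ang 73.8 z [-0.0003  0.0054  0.0114]
top yellow 732 c [ 0.357  -0.3343] size [0.0347 0.1407] ang 63.2 z [0.0802 0.0895 0.0945]
top yellowtop 678 c [ 0.3562 -0.3341] size [0.0315 0.1391] ang 65.1 z [0.0845 0.0898 0.0946]
top cap 97 c [0.4453 0.1638] size [0.0332 0.0252] ang 89.4 z [0.0007 0.0718 0.0762]
[0.4444 0.1601 0.0659] [0.4444 0.1602]
top cap 96 c [ 0.4473 -0.0946] size [0.0261 0.0245] ang 64.1 z [0.0292 0.0711 0.0755]
[ 0.4477 -0.0936  0.0674] [ 0.4477 -0.0938]
top label 396 c [0.6055 0.1614] size [0.064  0.0478] ang 73.3 z [0.0159 0.0347 0.0541]
  plane n [-0.6761  0.2071  0.7071] yaw -17.033167241032544 c [0.6032 0.1599 0.0352] 366
top label 386 c [ 0.5699 -0.24  ] size [0.0721 0.0726] ang 63.7 z [0.0147 0.0322 0.055 ]
  plane n [-0.6856  0.0902  0.7223] yaw -7.4955009626969 c [ 0.5703 -0.243   0.0333] 354
top station low 1194 c [ 0.5715 -0.205
[... 2463 characters left out ...]
726] size [0.0541 0.0423] ang 79.5 z [0.0177 0.0752 0.1376]
   topc [0.5969 0.4735 0.1388]
scene black 265 c [ 0.4537 -0.1331] size [0.0608 0.0299] ang 85.9 z [0.0142 0.0509 0.0744]
   topc [ 0.4527 -0.1467  0.0721]
scene pink 242 c [ 0.3729 -0.1053] size [0.0296 0.0232] ang 27.5 z [0.0135 0.0494 0.0743]
   topc [ 0.3747 -0.1038  0.0723]
scene marker 230 c [0.541  0.0115] size [0.0316 0.0983] ang 74.1 z [0.0113 0.0159 0.0193]
   topc [0.5423 0.0114 0.017 ]
scene vialc 1202 c [0.642  0.2528] size [0.0964 0.0593] ang 74.4 z [0.0128 0.036  0.079 ]
   topc [0.6393 0.2531 0.0781]
scene tip 1116 c [0.3706 0.2974] size [0.0874 0.0997] ang 77.6 z [0.0559 0.0673 0.0697]
   topc [0.3714 0.2974 0.0675]
```

```bash
python3 - <<'E'
from h import *
a=cv2.imread("pics/top0.png"); b=cv2.imread("pics/scene0.png")
c=[a[200:290,180:300],a[215:305,350:470],b[225:315,330:450],a[285:375,400:520]]
c=[cv2.resize(i,(400,300),interpolation=cv2.INTER_CUBIC) for i in c]
cv2.imwrite("pics/crop1.png",np.vstack([np.hstack(c[:2]),np.hstack(c[2:])]))
E
```

```text
(no output)
```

View pics/crop1.png

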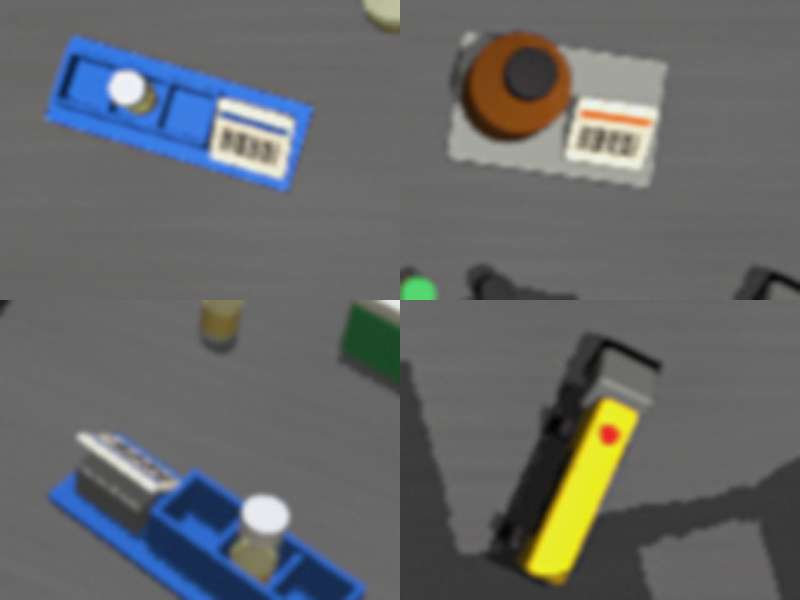

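```bash
cat > plan.py <<'E'
from h import *
import sys
# usage: plan.py x y z psi_deg [rows]  (tool down, tool x at psi in the world)
np.set_printoptions(precision=3,suppress=True)
o=observe(); p=np.array(o["tool_pos"]); q=np.array(o["eef_rot"]); r=R.from_quat(q[[1,2,3,0]])
def plan(x,y,z,psi,n,p=p,r=r):
    a=np.radians(psi); T=R.from_matrix(np.array([[np.cos(a),np.sin(a),0],[np.sin(a),-np.cos(a),0],[0,0,-1]]))
    rv=(r.inv()*T).as_rotvec(); d=r.inv().apply(np.array([x,y,z])-p)*100
    print("total rv",rv,"shift cm (now axes)",d,"(target axes)",T.inv().apply(np.array([x,y,z])-p)*100)
    for k in range(n):
        s=1/(n-k); rr=(r.inv()*T).as_rotvec()*s; dd=r.inv().apply((np.array([x,y,z])-p)*s)*100
        print(rr,dd); p=p+r.apply(dd/100); r=r*R.from_rotvec(rr)
v=[float(i) for i in sys.argv[1:]]
mx=r.as_matrix(); print("t",round(o["time_s"],2),"tcp",p,"psi",np.degrees(np.arctan2(mx[1,0],mx[0,0])),"zdir",mx[:,2],"q",o["qpos"],"gap",o["finger_gap"],"F",o["contact_force"])
if len(v)>=4: plan(*v[:4],int(v[4]) if len(v)>4 else 0)
E
python3 plan.py .4445 .1625 .20 73.8 0; python3 plan.py .4485 -.0925 .20 73.8 14
```

```text
t 1.8 tcp [ 0.225 -0.583  0.231] psi 21.07054990787871 zdir [ 0. -0. -1.] q [-1.299  0.494  1.345  0.     1.302 -0.095] gap 0.0856137098880319 F [-0.765  0.067  0.195]
total rv [ 0.   -0.   -0.92] shift cm (now axes) [ 47.317 -61.684   3.128] (target axes) [77.741  0.3    3.129]
t 1.8 tcp [ 0.225 -0.583  0.231] psi 21.07054990787871 zdir [ 0. -0. -1.] q [-1.299  0.494  1.345  0.     1.302 -0.095] gap 0.0856137098880319 F [-0.765  0.067  0.195]
total rv [ 0.   -0.   -0.92] shift cm (now axes) [ 38.523 -37.745   3.129] (target axes) [53.366  7.798  3.129]
[ 0.    -0.    -0.066] [ 2.752 -2.696  0.223]
[ 0.    -0.    -0.066] [ 2.923 -2.51   0.223]
[ 0.    -0.    -0.066] [ 3.081 -2.312  0.223]
[ 0.    -0.    -0.066] [ 3.227 -2.105  0.223]
[ 0.    -0.    -0.066] [ 3.358 -1.888  0.223]
[ 0.    -0.    -0.066] [ 3.475 -1.664  0.223]
[ 0.    -0.    -0.066] [ 3.576 -1.432  0.224]
[ 0.    -0.    -0.066] [ 3.663 -1.194  0.224]
[ 0.    -0.    -0.066] [ 3.733 -0.951  0.224]
[ 0.    -0.    -0.066] [ 3.788 -0.703  0.224]
[ 0.    -0.    -0.066] [ 3.826 -0.453  0.224]
[ 0.    -0.    -0.066] [ 3.847 -0.201  0.224]
[ 0.    -0.    -0.066] [3.852 0.052 0.224]
[ 0.    -0.    -0.066] [3.84  0.305 0.224]
```

step_arm:
  moves: [0,0,-0.066,2.75,-2.7,0.2,0.2,0,0,-0.066,2.92,-2.51,0.2,0.2,0,0,-0.066,3.08,-2.31,0.2,0.2,0,0,-0.066,3.23,-2.1,0.2,0.2,0,0,-0.066,3.36,-1.89,0.2,0.2,0,0,-0.066,3.47,-1.66,0.2,0.2,0,0,-0.066,3.58,-1.43,0.2,0.2,0,0,-0.066,3.66,-1.19,0.2,0.2,0,0,-0.066,3.73,-0.95,0.2,0.2,0,0,-0.066,3.79,-0.7,0.2,0.2,0,0,-0.066,3.83,-0.45,0.2,0.2,0,0,-0.066,3.85,-0.2,0.2,0.2]
  squeeze: 40

```text
time_s: 2.8
tool_pos: [0.4148, -0.1501, 0.2055]
eef_rot: [0.004, 0.83, 0.558, -0.0]
contact_force: [1.2, -0.8, -0.2]
finger_gap: 0.0514
```

```bash
python3 plan.py .4485 -.0925 .15 73.8 3
```

```text
t 2.8 tcp [ 0.415 -0.15   0.205] psi 67.85199050266715 zdir [ 0.004 -0.008 -1.   ] q [-0.479  0.268  1.816 -0.006  1.051 -0.09 ] gap 0.05136880371365742 F [ 1.151 -0.782 -0.215]
total rv [ 0.006  0.006 -0.104] shift cm (now axes) [6.635 0.91  5.519] (target axes) [6.471 1.626 5.549]
[ 0.002  0.002 -0.035] [2.212 0.303 1.84 ]
[ 0.002  0.002 -0.035] [2.196 0.383 1.843]
[ 0.002  0.002 -0.035] [2.178 0.463 1.847]
```

step_arm:
  moves: [0.002,0.002,-0.035,2.21,0.3,1.84,0.2,0.002,0.002,-0.035,2.2,0.38,1.84,0.2,0.002,0.002,-0.035,2.18,0.46,1.85,0.2,0,0,0,0,0,0,0.2]

```text
time_s: 3.13
tool_pos: [0.4522, -0.0834, 0.1496]
eef_rot: [0.002, 0.794, 0.607, 0.002]
contact_force: [-1.6, -0.2, -1.0]
finger_gap: 0.0512
```

```bash
python3 plan.py .4485 -.0925 .043 73.8 5; python3 - <<'E'
from h import *
for n in("top","scene"):
    f=grab_frame(n); P=cloud(f); hsv=cv2.cvtColor(f["pixels"],cv2.COLOR_RGB2HSV); H,S=hsv[...,0],hsv[...,1]
    m=(np.hypot(P[...,0]-.448,P[...,1]+.0925)<.03)&(H>45)&(H<75)&(S>100); print(n,m.sum(),P[m].mean(0) if m.any() else 0)
    if n=="scene": save(f,"b1.png",(200,80,440,280),2)
E
```

```text
t 3.13 tcp [ 0.452 -0.083  0.15 ] psi 74.79933924039537 zdir [ 0.006 -0.001 -1.   ] q [-0.313  0.377  1.845  0.001  0.914 -0.049] gap 0.051199318716504905 F [-1.623 -0.232 -1.048]
total rv [ 0.006 -0.001  0.017] shift cm (now axes) [-0.985 -0.182 10.654] (target axes) [-0.979 -0.104 10.656]
[ 0.001 -0.     0.003] [-0.197 -0.036  2.131]
[ 0.001 -0.     0.003] [-0.197 -0.033  2.131]
[ 0.001 -0.     0.003] [-0.197 -0.03   2.131]
[ 0.001 -0.     0.003] [-0.196 -0.027  2.131]
[ 0.001 -0.     0.003] [-0.196 -0.024  2.131]
top 0 0
scene 77 [ 0.45266376 -0.08826248  0.07048651]
```

View pics/b1.png

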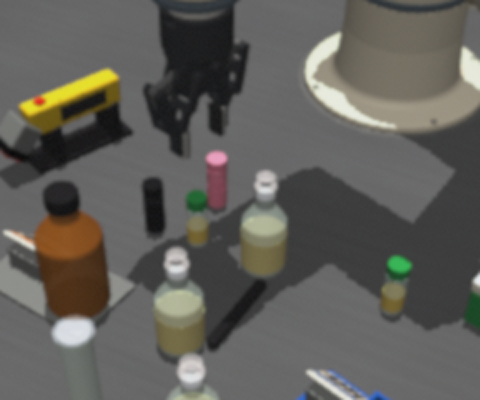

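step_arm:
  moves: [0.003,0,0.009,-0.5,-0.09,1.5,0.2,0.003,0,0.008,-0.48,-0.09,1.5,0.2,0,0,0,0,0,1.0,0.2,0,0,0,0,0,0,0.2]

```text
time_s: 3.57
tool_pos: [0.4488, -0.0987, 0.1137]
eef_rot: [0.003, 0.802, 0.597, 0.002]
contact_force: [-0.8, -0.5, 0.2]
finger_gap: 0.0512
```

```bash
python3 plan.py .4485 -.0925 .043 73.8 0
```

```text
t 3.57 tcp [ 0.449 -0.099  0.114] psi 73.37346096728646 zdir [ 0.007 -0.003 -1.   ] q [-0.346  0.437  1.885 -0.001  0.813 -0.055] gap 0.05122789775931706 F [-0.766 -0.466  0.219]
total rv [ 0.007  0.001 -0.007] shift cm (now axes) [ 0.592 -0.253  7.064] (target axes) [ 0.585 -0.196  7.066]
```

step_arm:
  moves: [0.007,0.001,-0.007,0.58,-0.23,1.0,0.2,0,0,0,0,0,0,0.2,0,0,0,0,0,0,0.2]

```text
time_s: 3.82
tool_pos: [0.4486, -0.094, 0.1048]
eef_rot: [0.001, 0.801, 0.599, 0.001]
contact_force: [-0.5, -1.1, 0.5]
finger_gap: 0.0515
```

```bash
python3 plan.py .4485 -.0925 .043 73.8 0
```

```text
t 3.82 tcp [ 0.449 -0.094  0.105] psi 73.60995455977633 zdir [ 0.002 -0.001 -1.   ] q [-0.337  0.453  1.892 -0.     0.794 -0.05 ] gap 0.051525213753240366 F [-0.542 -1.057  0.502]
total rv [ 0.002  0.    -0.003] shift cm (now axes) [ 0.143 -0.07   6.181] (target axes) [ 0.141 -0.056  6.181]
```

Good settling. Descend and grip.

step_arm:
  moves: [0,0,0,0.1,-0.05,2.0,0.2,0,0,0,0,0,2.0,0.2,0,0,0,0,0,1.5,0.2,0,0,0,0,0,0.6,0.2,0,0,0,0,0,0,0.2,0,0,0,0,0,0,-1,0,0,0,0,0,0,-1,0,0,0,0,0,0,-1,0,0,0,0,0,0,-1,0,0,0,0,0,0,-1]

```text
time_s: 4.65
tool_pos: [0.4529, -0.0945, 0.0482]
eef_rot: [0.006, 0.801, 0.599, 0.004]
contact_force: [-0.3, -0.1, -0.4]
finger_gap: 0.0247
```

```bash
python3 plan.py .6244 .2134 .215 73.8 10
```

```text
t 4.65 tcp [ 0.453 -0.095  0.048] psi 73.61997951339869 zdir [ 0.012 -0.005 -1.   ] q [-0.335  0.562  1.936 -0.001  0.631 -0.048] gap 0.024677668365644164 F [-0.256 -0.067 -0.384]
total rv [ 0.013  0.001 -0.003] shift cm (now axes) [ 34.359   7.988 -16.612] (target axes) [ 34.352   7.878 -16.679]
[ 0.001  0.    -0.   ] [ 3.436  0.799 -1.661]
[ 0.001  0.    -0.   ] [ 3.436  0.798 -1.662]
[ 0.001  0.    -0.   ] [ 3.436  0.797 -1.663]
[ 0.001  0.    -0.   ] [ 3.436  0.796 -1.663]
[ 0.001  0.    -0.   ] [ 3.436  0.794 -1.664]
[ 0.001  0.    -0.   ] [ 3.436  0.793 -1.665]
[ 0.001  0.    -0.   ] [ 3.436  0.792 -1.665]
[ 0.001  0.    -0.   ] [ 3.435  0.791 -1.666]
[ 0.001  0.    -0.   ] [ 3.435  0.79  -1.667]
[ 0.001  0.    -0.   ] [ 3.435  0.789 -1.667]
```

step_arm:
  moves: [0,0,0,0,0,-2.0,-1,0,0,0,0,0,-4.0,-1,0,0,0,0,0,-4.0,-1,0,0,0,0,0,-4.0,-1,0,0,0,2.0,0.5,-2.0,-1,0,0,0,3.9,0.9,0,-1,0,0,0,3.9,0.9,0,-1,0,0,0,3.9,0.9,0,-1,0,0,0,3.9,0.9,0,-1,0,0,0,3.9,0.9,0,-1,0,0,0,3.9,0.9,0,-1,0,0,0,3.9,0.9,0,-1]

```text
time_s: 5.65
tool_pos: [0.6015, 0.1737, 0.2243]
eef_rot: [0.008, 0.803, 0.595, 0.006]
contact_force: [1.2, -1.1, 0.0]
finger_gap: 0.0247
```

```bash
python3 plan.py .6244 .2134 .17 73.8 3
```

```text
t 5.65 tcp [0.601 0.174 0.224] psi 73.08875280808957 zdir [ 0.02  -0.005 -1.   ] q [ 0.191  0.493  1.367 -0.009  1.263  0.489] gap 0.02473372969384339 F [ 1.167 -1.098  0.015]
total rv [ 0.021 -0.001 -0.012] shift cm (now axes) [4.46  0.929 5.45 ] (target axes) [4.45  1.096 5.427]
[ 0.007 -0.    -0.004] [1.487 0.31  1.817]
[ 0.007 -0.    -0.004] [1.486 0.328 1.814]
[ 0.007 -0.    -0.004] [1.484 0.347 1.812]
```

step_arm:
  moves: [0.007,0,-0.004,2.0,0.5,1.5,-1,0.003,0,-0.004,1.0,0.3,2.0,-1,0,0,0,0,0,1.0,-1,0,0,0,0,0,0,-1,0,0,0,0,0,0,-1]

```text
time_s: 6.07
tool_pos: [0.6215, 0.2096, 0.1791]
eef_rot: [0.004, 0.799, 0.602, 0.005]
contact_force: [0.2, 1.0, 0.4]
finger_gap: 0.0248
```

```bash
python3 plan.py .6244 .2134 .115 73.8 0
```

```text
t 6.07 tcp [0.622 0.21  0.179] psi 73.96606966881413 zdir [ 0.014 -0.    -1.   ] q [ 0.236  0.58   1.337 -0.004  1.211  0.517] gap 0.02476767603358462 F [0.197 0.984 0.351]
total rv [ 0.013 -0.004  0.003] shift cm (now axes) [0.425 0.086 6.41 ] (target axes) [0.449 0.171 6.407]
```

step_arm:
  moves: [0,0,0,0.45,0.15,2.5,-1,0,0,0,0,0,2.5,-1,0,0,0,0,0,1.0,-1,0,0,0,0,0,0,-1,0,0,0,0,0,0,-1]

```text
time_s: 6.48
tool_pos: [0.6257, 0.2095, 0.1235]
eef_rot: [0.006, 0.8, 0.6, 0.008]
contact_force: [-0.4, 1.3, -1.0]
finger_gap: 0.0248
```

```bash
python3 plan.py .6244 .2134 .056 73.8 0; python3 - <<'E'
from h import *
f=grab_frame("scene"); save(f,"b2.png",(330,180,490,300),5)
E
```

```text
t 6.48 tcp [0.626 0.21  0.124] psi 73.7216316533308 zdir [ 0.019  0.    -1.   ] q [ 0.235  0.643  1.384 -0.005  1.096  0.521] gap 0.024848392079600164 F [-0.439  1.308 -1.004]
total rv [ 0.018 -0.005 -0.001] shift cm (now axes) [ 0.298 -0.359  6.749] (target axes) [ 0.335 -0.235  6.753]
```

View pics/b2.png

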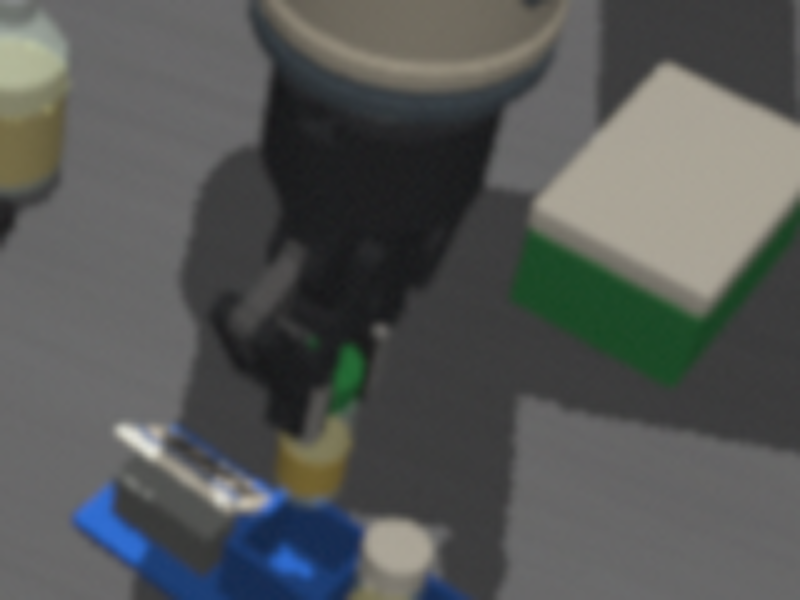

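step_arm:
  moves: [0.018,-0.005,0,0.33,-0.27,0.5,-1,0,0,0,0,0,0.5,-1,0,0,0,0,0,0,-1,0,0,0,0,0,0,-1]

```text
time_s: 6.87
tool_pos: [0.6259, 0.2137, 0.1171]
eef_rot: [0.0, 0.8, 0.6, 0.002]
contact_force: [0.5, -0.2, -0.3]
finger_gap: 0.0245
```

```bash
python3 plan.py .6244 .2134 .056 73.8 0
```

```text
t 6.87 tcp [0.626 0.214 0.117] psi 73.67531525565661 zdir [ 0.004  0.002 -1.   ] q [0.238 0.658 1.372 0.001 1.107 0.523] gap 0.024468419310508287 F [ 0.504 -0.181 -0.343]
total rv [ 0.003 -0.003 -0.002] shift cm (now axes) [-0.088 -0.153  6.108] (target axes) [-0.071 -0.134  6.109]
```

step_arm:
  moves: [0,0,0,-0.07,-0.2,1.5,-1,0,0,0,0,-0.05,1.5,-1,0,0,0,0,0,1.2,-1,0,0,0,0,0,0.8,-1,0,0,0,0,0,0.4,-1,0,0,0,0,0,0,-1]

```text
time_s: 7.37
tool_pos: [0.6251, 0.2145, 0.0627]
eef_rot: [0.001, 0.8, 0.6, 0.004]
contact_force: [-0.3, -0.4, -0.6]
finger_gap: 0.0246
```

```bash
python3 plan.py .6244 .2134 .055 73.8 0
```

```text
t 7.37 tcp [0.625 0.215 0.063] psi 73.71030880151154 zdir [ 0.008  0.003 -1.   ] q [0.24  0.723 1.416 0.001 0.995 0.524] gap 0.024583540588667314 F [-0.34  -0.398 -0.575]
total rv [ 0.007 -0.005 -0.002] shift cm (now axes) [-0.131 -0.045  0.772] (target axes) [-0.128 -0.04   0.773]
```

step_arm:
  moves: [0,0,0,-0.1,0,0.5,-1,0,0,0,0,0,0.3,-1,0,0,0,0,0,0,-1,0,0,0,0,0,0,-1]

```text
time_s: 7.7
tool_pos: [0.6257, 0.2136, 0.055]
eef_rot: [0.002, 0.8, 0.6, 0.005]
contact_force: [-0.2, -1.1, -0.1]
finger_gap: 0.0244
```

step_arm:
  moves: [0,0,0,0,0,0,0.1,0,0,0,0,0,0,0.1,0,0,0,0,0,0,0.1,0,0,0,0,0,-2,0.1,0,0,0,0,0,-3,0.1,0,0,0,0,0,-4,0.1,0,0,0,0,0,-4,0.2,0,0,0,0,0,-0.5,0.2]

```text
time_s: 8.37
tool_pos: [0.6231, 0.2129, 0.1937]
eef_rot: [0.001, 0.8, 0.6, 0.002]
contact_force: [1.4, 0.5, 1.1]
finger_gap: 0.051
```

```bash
python3 plan.py .4445 .1625 .13 73.8 5
```

```text
t 8.37 tcp [0.623 0.213 0.194] psi 73.70192667053395 zdir [ 0.005  0.002 -1.   ] q [0.238 0.573 1.306 0.001 1.257 0.522] gap 0.05104212665820923 F [1.38  0.514 1.137]
total rv [ 0.004 -0.003 -0.002] shift cm (now axes) [ -9.865 -15.752   6.281] (target axes) [ -9.819 -15.744   6.372]
[ 0.001 -0.001 -0.   ] [-1.973 -3.15   1.256]
[ 0.001 -0.001 -0.   ] [-1.971 -3.15   1.26 ]
[ 0.001 -0.001 -0.   ] [-1.969 -3.15   1.263]
[ 0.001 -0.001 -0.   ] [-1.968 -3.149  1.267]
[ 0.001 -0.001 -0.   ] [-1.966 -3.149  1.271]
```

step_arm:
  moves: [0.001,0,0,-2.4,-3.8,0.5,0.2,0.001,0,0,-2.4,-3.8,1.2,0.2,0.001,0,0,-2.3,-3.6,1.8,0.2,0.001,0,0,-1.4,-2.2,1.5,0.2,0,0,0,-0.5,-0.8,0.6,0.2,0,0,0,0,0,0,0.2,0,0,0,0,0,0,0.2]

```text
time_s: 8.95
tool_pos: [0.463, 0.1668, 0.1414]
eef_rot: [0.002, 0.8, 0.6, 0.009]
contact_force: [0.2, 0.3, 1.1]
finger_gap: 0.0511
```

```bash
python3 plan.py .4445 .1625 .047 73.8 0; python3 - <<'E'
from h import *
for n in("top","scene"):
    f=grab_frame(n); P=cloud(f); hsv=cv2.cvtColor(f["pixels"],cv2.COLOR_RGB2HSV); H,S=hsv[...,0],hsv[...,1]
    for c in((.4445,.1625),(.6244,.2134)):
        m=(np.hypot(P[...,0]-c[0],P[...,1]-c[1])<.03)&(H>45)&(H<75)&(S>100); print(n,m.sum(),P[m].mean(0) if m.any() else 0,P[m][:,2].max() if m.any() else 0)
E
```

```text
t 8.95 tcp [0.463 0.167 0.141] psi 73.71488750486468 zdir [ 0.017  0.007 -1.   ] q [0.222 0.422 1.789 0.004 0.912 0.504] gap 0.051080463906378784 F [0.244 0.3   1.132]
total rv [ 0.015 -0.011 -0.002] shift cm (now axes) [-1.038 -1.794  9.405] (target axes) [-0.928 -1.659  9.442]
top 0 0 0
top 77 [0.6222918  0.21149508 0.07747146] 0.08425048252260542
scene 115 [0.44704096 0.16335688 0.07105202] 0.07692656493907808
scene 148 [0.62569684 0.21596803 0.07766462] 0.08208229330770517
```

step_arm:
  moves: [0.015,-0.01,0,-0.95,-1.65,1.5,0.2,0,0,0,0,0,2.0,0.2,0,0,0,0,0,0,0.2,0,0,0,0,0,0,0.2]

```text
time_s: 9.38
tool_pos: [0.4531, 0.1644, 0.1079]
eef_rot: [0.001, 0.8, 0.6, 0.005]
contact_force: [0.5, -0.2, 0.6]
finger_gap: 0.0518
```

```bash
python3 plan.py .4445 .1625 .047 73.8 0
```

```text
t 9.38 tcp [0.453 0.164 0.108] psi 73.71345452535871 zdir [ 0.01   0.004 -1.   ] q [0.223 0.469 1.84  0.002 0.823 0.506] gap 0.0518049015520863 F [ 0.492 -0.164  0.639]
total rv [ 0.008 -0.006 -0.002] shift cm (now axes) [-0.464 -0.823  6.082] (target axes) [-0.425 -0.773  6.091]
```

step_arm:
  moves: [0.01,-0.008,0,-0.5,-0.9,1.0,0.2,0,0,0,-0.1,-0.2,0.5,0.2,0,0,0,0,0,0,0.2,0,0,0,0,0,0,0.2]

```text
time_s: 9.72
tool_pos: [0.443, 0.1623, 0.0934]
eef_rot: [0.0, 0.8, 0.6, -0.0]
contact_force: [0.9, 0.0, 0.9]
finger_gap: 0.0516
```

```bash
python3 plan.py .4445 .1625 .047 73.8 0
```

```text
t 9.72 tcp [0.443 0.162 0.093] psi 73.71563381781071 zdir [ 0.    -0.001 -1.   ] q [ 0.225  0.487  1.869 -0.001  0.785  0.51 ] gap 0.051554248855996285 F [0.857 0.001 0.911]
total rv [ 0.001  0.001 -0.001] shift cm (now axes) [0.067 0.139 4.644] (target axes) [0.063 0.142 4.644]
```

step_arm:
  moves: [0,0,0,0,0.1,1.8,0.2,0,0,0,0,0,1.5,0.2,0,0,0,0,0,0.9,0.2,0,0,0,0,0,0.3,0.2,0,0,0,0,0,0,-1,0,0,0,0,0,0,-1,0,0,0,0,0,0,-1,0,0,0,0,0,0,-1,0,0,0,0,0,0,-1]

```text
time_s: 10.47
tool_pos: [0.4469, 0.1627, 0.0504]
eef_rot: [0.002, 0.8, 0.6, 0.003]
contact_force: [0.1, 0.6, -0.8]
finger_gap: 0.0248
```

```bash
python3 plan.py .6466 .2902 .16 73.8 0
```

```text
t 10.47 tcp [0.447 0.163 0.05 ] psi 73.72580133163733 zdir [ 0.007  0.001 -1.   ] q [ 0.224  0.569  1.897 -0.001  0.669  0.509] gap 0.024769704271639995 F [ 0.136  0.641 -0.752]
total rv [ 0.006 -0.002 -0.001] shift cm (now axes) [ 17.856  15.661 -10.826] (target axes) [ 17.81   15.618 -10.964]
```

step_arm:
  moves: [0,0,0,0,0,-2.0,-1,0,0,0,0,0,-4.0,-1,0,0,0,0.5,0.5,-4.0,-1,0,0,0,2.5,2.2,-0.8,-1,0,0,0,3.0,2.6,0,-1,0,0,0,3.0,2.6,0,-1,0,0,0,3.0,2.6,0,-1,0,0,0,2.4,2.2,0,-1,0,0,0,1.4,1.2,0,-1,0,0,0,0.4,0.4,0,-1,0,0,0,0,0,0,-1,0,0,0,0,0,0,-1]

```text
time_s: 11.47
tool_pos: [0.6334, 0.2828, 0.17]
eef_rot: [0.002, 0.8, 0.6, 0.004]
contact_force: [-0.4, -0.2, 0.1]
finger_gap: 0.0246
```

```bash
python3 plan.py .6466 .2902 .125 73.8 0
```

```text
t 11.47 tcp [0.633 0.283 0.17 ] psi 73.6943863015858 zdir [ 0.009  0.002 -1.   ] q [ 0.334  0.642  1.237 -0.001  1.252  0.619] gap 0.02455398338311074 F [-0.387 -0.15   0.077]
total rv [ 0.008 -0.005 -0.002] shift cm (now axes) [1.057 1.025 4.515] (target axes) [1.076 1.065 4.502]
```

step_arm:
  moves: [0.008,-0.005,-0.002,0.8,0.8,2.0,-1,0,0,0,0.3,0.25,1.8,-1,0,0,0,0,0,0.5,-1,0,0,0,0,0,0,-1,0,0,0,0,0,0,-1]

```text
time_s: 11.88
tool_pos: [0.6424, 0.2873, 0.128]
eef_rot: [0.0, 0.8, 0.6, -0.001]
contact_force: [-0.6, -0.4, 0.1]
finger_gap: 0.025
```

```bash
python3 plan.py .6466 .2902 .056 73.8 0
```

```text
t 11.88 tcp [0.642 0.287 0.128] psi 73.74948534575226 zdir [-0.002 -0.002 -1.   ] q [ 0.336  0.703  1.236 -0.001  1.205  0.62 ] gap 0.025010227009412064 F [-0.625 -0.412  0.087]
total rv [-0.002  0.002 -0.001] shift cm (now axes) [0.412 0.333 7.202] (target axes) [0.397 0.322 7.203]
```

step_arm:
  moves: [0,0,0,0.45,0.3,1.5,-1,0,0,0,0.1,0.05,1.0,-1,0,0,0,0,0,0,-1,0,0,0,0,0,0,-1]

```text
time_s: 12.22
tool_pos: [0.6472, 0.2912, 0.1037]
eef_rot: [0.0, 0.8, 0.6, -0.0]
contact_force: [-0.1, 0.2, -0.3]
finger_gap: 0.0246
```

```bash
python3 plan.py .6466 .2902 .056 73.8 0
```

```text
t 12.22 tcp [0.647 0.291 0.104] psi 73.72141952080742 zdir [ 0.    -0.001 -1.   ] q [ 0.339  0.736  1.24  -0.001  1.166  0.624] gap 0.02460495513772275 F [-0.132  0.205 -0.257]
total rv [ 0.     0.001 -0.001] shift cm (now axes) [-0.113 -0.031  4.767] (target axes) [-0.118 -0.029  4.766]
```

step_arm:
  moves: [0,0,0,-0.1,-0.1,1.3,-1,0,0,0,0,0,1.2,-1,0,0,0,0,0,1.0,-1,0,0,0,0,0,0.7,-1,0,0,0,0,0,0.3,-1,0,0,0,0,0,0,-1,0,0,0,0,0,0,-1]

```text
time_s: 12.8
tool_pos: [0.6465, 0.2908, 0.0566]
eef_rot: [0.001, 0.8, 0.6, 0.0]
contact_force: [-0.3, 0.1, -0.1]
finger_gap: 0.0246
```

```bash
python3 plan.py .6466 .2902 .056 73.8 0
```

```text
t 12.8 tcp [0.646 0.291 0.057] psi 73.7316740139818 zdir [ 0.001 -0.001 -1.   ] q [ 0.339  0.788  1.275 -0.001  1.078  0.623] gap 0.024629048298876462 F [-0.305  0.107 -0.063]
total rv [ 0.001  0.    -0.001] shift cm (now axes) [-0.051  0.028  0.057] (target axes) [-0.051  0.028  0.057]
```

Release, lift and plan toward the scanner (grip at scanner x = −12 mm).

step_arm:
  moves: [0,0,0,0,0,0,0.1,0,0,0,0,0,0,0.1,0,0,0,0,0,0,0.1,0,0,0,0,0,-2,0.1,0,0,0,0,0,-3,0.1,0,0,0,0,0,-4,0.1,0,0,0,0,0,-4,0.2,0,0,0,0,0,-3,0.2]

```text
time_s: 13.47
tool_pos: [0.6434, 0.2897, 0.217]
eef_rot: [-0.001, 0.8, 0.6, -0.005]
contact_force: [0.4, -0.4, -0.1]
finger_gap: 0.0514
```

```bash
python3 plan.py .355 -.332 .24 -25.5 21; python3 - <<'E'
from h import *
f=grab_frame("scene"); P=cloud(f); hsv=cv2.cvtColor(f["pixels"],cv2.COLOR_RGB2HSV); H,S=hsv[...,0],hsv[...,1]
for c in((.6466,.2902),(.6244,.2134)):
        m=(np.hypot(P[...,0]-c[0],P[...,1]-c[1])<.03)&(H>45)&(H<75)&(S>100); print(m.sum(),P[m].mean(0) if m.any() else 0)
E
```

```text
t 13.47 tcp [0.643 0.29  0.217] psi 73.72701876254611 zdir [-0.009 -0.004 -1.   ] q [ 0.339  0.628  1.13  -0.001  1.394  0.623] gap 0.051366831763145694 F [ 0.359 -0.388 -0.075]
total rv [0.    0.011 1.732] shift cm (now axes) [-67.777 -10.274  -1.771] (target axes) [ 0.738 68.532 -2.297]
[0.    0.001 0.082] [-3.227 -0.489 -0.084]
[0.    0.001 0.082] [-3.257 -0.222 -0.086]
[0.    0.001 0.082] [-3.264  0.047 -0.088]
[0.    0.001 0.082] [-3.249  0.316 -0.09 ]
[0.    0.001 0.082] [-3.212  0.583 -0.091]
[0.    0.001 0.082] [-3.153  0.845 -0.093]
[0.    0.001 0.082] [-3.072  1.102 -0.095]
[0.    0.001 0.082] [-2.971  1.351 -0.097]
[0.    0.001 0.082] [-2.85   1.591 -0.098]
[0.    0.001 0.082] [-2.709  1.821 -0.1  ]
[0.    0.001 0.082] [-2.55   2.038 -0.101]
[0.    0.001 0.082] [-2.373  2.241 -0.102]
[0.    0.001 0.082] [-2.18   2.429 -0.104]
[0.    0.001 0.082] [-1.973  2.6   -0.105]
[0.    0.001 0.082] [-1.752  2.754 -0.106]
[0.    0.001 0.082] [-1.519  2.889 -0.107]
[0.    0.001 0.082] [-1.276  3.004 -0.108]
[0.    0.001 0.082] [-1.024  3.099 -0.108]
[0.    0.001 0.082] [-0.765  3.173 -0.109]
[0.    0.001 0.082] [-0.501  3.225 -0.109]
[0.    0.001 0.082] [-0.234  3.255 -0.109]
161 [0.64577608 0.29106335 0.07876447]
146 [0.62597237 0.2163619  0.07763223]
```

step_arm:
  moves: [0,0,0.082,-3.23,-0.5,-0.2,0.4,0,0,0.082,-3.26,-0.22,-0.2,0.4,0,0,0.082,-3.26,0.05,-0.2,0.4,0,0,0.082,-3.25,0.32,-0.1,0.4,0,0,0.082,-3.2,0.58,-0.1,0.4,0,0,0.082,-3.15,0.85,-0.1,0.4,0,0,0.082,-3.07,1.1,-0.1,0.4,0,0,0.082,-2.97,1.35,-0.1,0.4,0,0,0.082,-2.85,1.6,-0.1,0.4,0,0,0.082,-2.7,1.8,-0.1,0.4,0,0,0.082,-2.55,2.0,-0.1,0.4,0,0,0.082,-2.37,2.24,-0.1,0.4]

```text
time_s: 14.52
tool_pos: [0.4728, -0.0696, 0.2439]
eef_rot: [0.0, 0.991, 0.133, 0.01]
contact_force: [0.6, 0.0, 0.4]
finger_gap: 0.0596
```

```bash
python3 plan.py .355 -.332 .19 -25.5 9
```

```text
t 14.52 tcp [ 0.473 -0.07   0.244] psi 15.30743736840455 zdir [ 0.019  0.002 -1.   ] q [-0.277  0.264  1.692  0.008  1.168  1.024] gap 0.05963109721470725 F [0.562 0.009 0.361]
total rv [-0.004 -0.019  0.712] shift cm (now axes) [-18.388  22.182   5.095] (target axes) [ 0.664 28.751  5.388]
[-0.    -0.002  0.079] [-2.043  2.465  0.566]
[-0.    -0.002  0.079] [-1.841  2.618  0.571]
[-0.    -0.002  0.079] [-1.627  2.755  0.577]
[-0.    -0.002  0.079] [-1.403  2.875  0.581]
[-0.    -0.002  0.079] [-1.17   2.976  0.585]
[-0.    -0.002  0.079] [-0.93   3.059  0.589]
[-0.    -0.002  0.079] [-0.684  3.123  0.592]
[-0.    -0.002  0.079] [-0.433  3.167  0.595]
[-0.    -0.002  0.079] [-0.18   3.191  0.597]
```

step_arm:
  moves: [0,-0.002,0.079,-2.04,2.47,0.3,0.4,0,-0.002,0.079,-1.84,2.62,0.5,0.4,0,-0.002,0.079,-1.63,2.75,0.6,0.4,0,-0.002,0.079,-1.4,2.88,0.6,0.4,0,-0.002,0.079,-1.17,2.98,0.6,0.4,0,-0.002,0.079,-0.93,3.06,0.6,0.4,0,-0.002,0.079,-0.68,3.12,0.6,0.4,0,-0.002,0.06,-0.43,2.4,0.6,0.4,0,-0.002,0.03,-0.1,1.0,0.3,0.4,0,0,0,0,0,0,0.4,0,0,0,0,0,0,0.4]

```text
time_s: 15.43
tool_pos: [0.3545, -0.3192, 0.197]
eef_rot: [0.0, 0.978, -0.208, 0.006]
contact_force: [1.3, 1.0, 0.2]
finger_gap: 0.0602
```

```bash
python3 plan.py .355 -.332 .15 -25.5 0; python3 - <<'E'
from h import *
for n in ("top","scene"):
    f=dict(np.load(n+"0.npz")); P=cloud(f); hsv=cv2.cvtColor(f["pixels"],cv2.COLOR_RGB2HSV); H,S,V=[hsv[...,i] for i in range(3)]
    m=(np.hypot(P[...,0]-.37,P[...,1]+.337)<.15)&(H>20)&(H<35)&(S>120)&(V>80)&(P[...,2]>.083)
    # reproject onto the flat top z=.090
    uv=np.argwhere(m)[:,::-1]; q=np.array([at_z(f,u,.09)[:2] for u in uv]); c=q.mean(0); d=np.linalg.svd(q-c)[2][0]
    s=(q-c)@d; e=(q-c)@[-d[1],d[0]]; print(n,c,np.degrees(np.arctan(d[1]/d[0])),np.ptp(s),np.ptp(e), c+d*(s.max()+s.min())/2)
E
```

```text
t 15.43 tcp [ 0.355 -0.319  0.197] psi -24.003297692353847 zdir [ 0.011 -0.003 -1.   ] q [-0.863  0.326  1.752  0.007  1.054  1.123] gap 0.06020189234617997 F [1.283 1.021 0.245]
total rv [-0.002 -0.012  0.026] shift cm (now axes) [0.509 1.156 4.7  ] (target axes) [0.595 1.134 4.695]
top [ 0.35400018 -0.33232642] -24.821474290886577 0.13890620166076595 0.031421133293611125 [ 0.35644245 -0.33345602]
scene [ 0.36072174 -0.3276186 ] -23.179440060455317 0.14199712832455785 0.04145447164637053 [ 0.36121292 -0.32782891]
```

step_arm:
  moves: [-0.002,-0.012,0.015,0.55,1.1,1.5,0.4,0,0,0,0.1,0.2,1.5,0.4,0,0,0,0,0,0.5,0.4,0,0,0,0,0,0,0.4,0,0,0,0,0,0,0.4]

```text
time_s: 15.85
tool_pos: [0.3587, -0.3299, 0.1632]
eef_rot: [0.001, 0.978, -0.21, 0.001]
contact_force: [0.1, -0.6, 0.4]
finger_gap: 0.0597
```

```bash
python3 plan.py .3552 -.3322 .053 -24.8 0; python3 -c "
from h import *
save(grab_frame('scene'),'s1.png',(150,40,350,190),4)"
```

```text
t 15.85 tcp [ 0.359 -0.33   0.163] psi -24.27860691827546 zdir [ 0.002 -0.002 -1.   ] q [-0.867  0.39   1.764  0.001  0.985  1.128] gap 0.05974089480361697 F [ 0.05  -0.564  0.399]
total rv [ 0.001 -0.002  0.009] shift cm (now axes) [-0.254  0.346 11.024] (target axes) [-0.224  0.355 11.024]
```

View pics/s1.png

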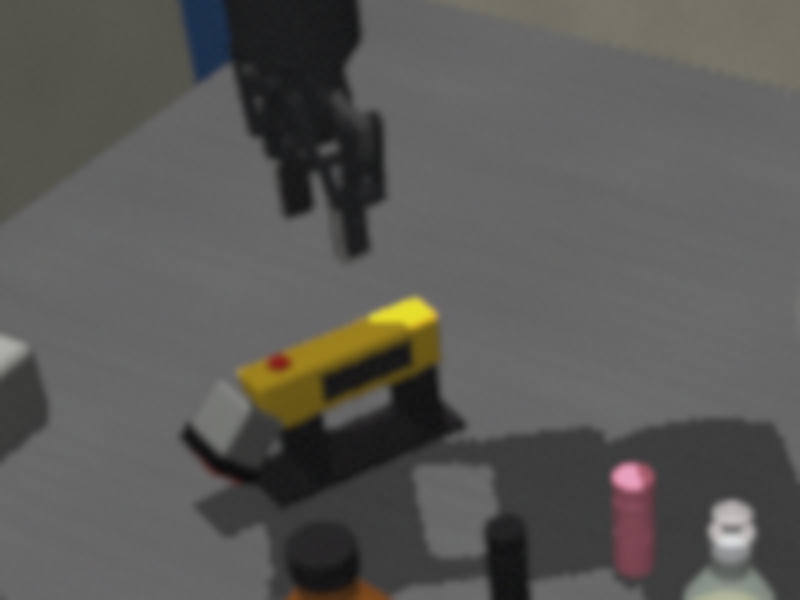

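step_arm:
  moves: [0,-0.002,0.009,-0.25,0.35,2.0,0.4,0,0,0,-0.05,0.1,1.5,0.4,0,0,0,0,0,0,0.4,0,0,0,0,0,0,0.4]

```text
time_s: 16.23
tool_pos: [0.3563, -0.3323, 0.1311]
eef_rot: [0.002, 0.977, -0.213, 0.002]
contact_force: [0.0, 1.2, -0.3]
finger_gap: 0.0597
```

```bash
python3 plan.py .3552 -.3322 .053 -24.8 0
```

```text
t 16.23 tcp [ 0.356 -0.332  0.131] psi -24.58810278997981 zdir [ 0.004 -0.005 -1.   ] q [-0.873  0.438  1.802 -0.     0.896  1.127] gap 0.05966333652165359 F [ 0.022  1.219 -0.282]
total rv [ 0.003 -0.006  0.004] shift cm (now axes) [-0.146  0.01   7.812] (target axes) [-0.102  0.031  7.812]
```

step_arm:
  moves: [0.002,-0.005,0.004,-0.15,0.03,2.0,0.4,0,0,0,0,0,2.0,0.4,0,0,0,0,0,1.8,0.4,0,0,0,0,0,1.0,0.4,0,0,0,0,0,0.5,0.4,0,0,0,0,0,0,0.4,0,0,0,0,0,0,0.4]
  squeeze: 60

```text
time_s: 16.82
tool_pos: [0.3591, -0.3345, 0.0634]
eef_rot: [0.004, 0.977, -0.214, 0.005]
contact_force: [0.1, -0.3, 0.8]
finger_gap: 0.0598
```

```bash
python3 plan.py .3552 -.3322 .053 -24.8 0
```

```text
t 16.82 tcp [ 0.359 -0.334  0.063] psi -24.656583262112456 zdir [ 0.007 -0.009 -1.   ] q [-0.872  0.555  1.856 -0.     0.719  1.13 ] gap 0.059811223739231006 F [ 0.105 -0.327  0.798]
total rv [ 0.005 -0.01   0.002] shift cm (now axes) [-0.462 -0.048  1.036] (target axes) [-0.452 -0.042  1.041]
```

step_arm:
  moves: [0.007,-0.013,0.003,-0.35,-0.05,0.8,0.4,0,0,0,-0.15,0,0.3,0.4,0,0,0,0,0,0,0.4,0,0,0,0,0,0,0.4]

```text
time_s: 17.15
tool_pos: [0.3555, -0.3328, 0.0539]
eef_rot: [-0.001, 0.977, -0.215, -0.0]
contact_force: [0.3, 0.2, -0.2]
finger_gap: 0.0599
```

```bash
python3 plan.py .3552 -.3322 .053 -24.8 0
```

```text
t 17.15 tcp [ 0.356 -0.333  0.054] psi -24.82950086220457 zdir [ 0.     0.001 -1.   ] q [-0.876  0.573  1.862  0.001  0.708  1.128] gap 0.05988624507873783 F [ 0.268  0.18  -0.249]
total rv [-0.001  0.001 -0.001] shift cm (now axes) [-0.052 -0.036  0.092] (target axes) [-0.052 -0.037  0.092]
```

Excellent; close.

step_arm:
  moves: [0,0,0,0,0,0,-1,0,0,0,0,0,0,-1,0,0,0,0,0,0,-1,0,0,0,0,0,0,-1,0,0,0,0,0,0,-1,0,0,0,0,0,0,-1]

```text
time_s: 17.65
tool_pos: [0.3555, -0.3329, 0.0546]
eef_rot: [-0.0, 0.977, -0.215, 0.0]
contact_force: [0.0, -0.3, -2.5]
finger_gap: 0.0295
```

```bash
python3 plan.py .3552 -.3322 .20 -24.8 0
```

```text
t 17.65 tcp [ 0.355 -0.333  0.055] psi -24.835390539069547 zdir [ 0.     0.001 -1.   ] q [-0.876  0.572  1.861  0.001  0.709  1.128] gap 0.029518609083378663 F [ 0.029 -0.341 -2.55 ]
total rv [-0.001  0.    -0.001] shift cm (now axes) [ -0.056  -0.063 -14.54 ] (target axes) [ -0.055  -0.051 -14.54 ]
```

step_arm:
  moves: [0,0,0,0,0,-1.0,-1,0,0,0,0,0,-2.0,-1,0,0,0,0,0,-3.0,-1,0,0,0,0,0,-3.0,-1,0,0,0,0,0,-3.0,-1,0,0,0,0,0,-2.5,-1,0,0,0,0,0,-0.8,-1,0,0,0,0,0,0,-1]

```text
time_s: 18.32
tool_pos: [0.3542, -0.3315, 0.2132]
eef_rot: [-0.002, 0.977, -0.215, -0.002]
contact_force: [0.7, -0.5, -2.7]
finger_gap: 0.0293
```

```bash
python3 plan.py .4328 .2094 .21 -16.2 18
```

```text
t 18.32 tcp [ 0.354 -0.331  0.213] psi -24.831723865870707 zdir [-0.003  0.005 -1.   ] q [-0.876  0.323  1.701  0.001  1.124  1.128] gap 0.02934953708841644 F [ 0.698 -0.542 -2.695]
total rv [-0.004  0.005 -0.151] shift cm (now axes) [-15.582 -52.384   0.577] (target axes) [ -7.545 -54.131   0.318]
[-0.     0.    -0.008] [-0.866 -2.91   0.032]
[-0.     0.    -0.008] [-0.841 -2.917  0.031]
[-0.     0.    -0.008] [-0.817 -2.924  0.03 ]
[-0.     0.    -0.008] [-0.792 -2.931  0.03 ]
[-0.     0.    -0.008] [-0.768 -2.938  0.029]
[-0.     0.    -0.008] [-0.743 -2.944  0.028]
[-0.     0.    -0.008] [-0.719 -2.95   0.027]
[-0.     0.    -0.008] [-0.694 -2.956  0.026]
[-0.     0.    -0.008] [-0.669 -2.962  0.025]
[-0.     0.    -0.008] [-0.644 -2.967  0.025]
[-0.     0.    -0.008] [-0.619 -2.972  0.024]
[-0.     0.    -0.008] [-0.595 -2.978  0.023]
[-0.     0.    -0.008] [-0.57  -2.982  0.022]
[-0.     0.    -0.008] [-0.545 -2.987  0.021]
[-0.     0.    -0.008] [-0.52  -2.992  0.021]
[-0.     0.    -0.008] [-0.495 -2.996  0.02 ]
[-0.     0.    -0.008] [-0.469 -3.     0.019]
[-0.     0.    -0.008] [-0.444 -3.004  0.018]
```

step_arm:
  moves: [0,0,-0.008,-0.5,-1.5,0,-1,0,0,-0.008,-0.85,-2.9,0,-1,0,0,-0.008,-0.83,-2.9,0,-1,0,0,-0.008,-0.8,-2.9,0,-1,0,0,-0.008,-0.78,-2.9,0,-1,0,0,-0.008,-0.75,-2.9,0,-1,0,0,-0.008,-0.73,-2.9,0,-1,0,0,-0.008,-0.7,-3.0,0,-1,0,0,-0.008,-0.67,-3.0,0,-1,0,0,-0.008,-0.64,-3.0,0,-1,0,0,-0.008,-0.62,-3.0,0,-1,0,0,-0.008,-0.6,-3.0,0,-1]

```text
time_s: 19.32
tool_pos: [0.3968, 0.0304, 0.2046]
eef_rot: [-0.003, 0.986, -0.169, -0.009]
contact_force: [-0.1, -1.0, -2.0]
finger_gap: 0.0293
```

```bash
python3 plan.py .4328 .2094 .18 -16.2 7
```

```text
t 19.32 tcp [0.397 0.03  0.205] psi -19.470823822467157 zdir [-0.016  0.009 -1.   ] q [-0.081  0.22   1.892  0.009  1.046  1.825] gap 0.02926018404571256 F [-0.051 -0.954 -2.028]
total rv [-0.004  0.018 -0.057] shift cm (now axes) [ -2.529 -18.061   2.572] (target axes) [ -1.54  -18.188   2.464]
[-0.001  0.003 -0.008] [-0.361 -2.58   0.367]
[-0.001  0.003 -0.008] [-0.341 -2.583  0.365]
[-0.001  0.003 -0.008] [-0.321 -2.586  0.363]
[-0.001  0.003 -0.008] [-0.301 -2.589  0.361]
[-0.001  0.003 -0.008] [-0.281 -2.591  0.358]
[-0.001  0.003 -0.008] [-0.261 -2.594  0.356]
[-0.001  0.003 -0.008] [-0.24  -2.596  0.354]
```

step_arm:
  moves: [-0.001,0.003,-0.008,-0.36,-2.6,0.1,-1,-0.001,0.003,-0.008,-0.34,-2.6,0.3,-1,0,0.003,-0.008,-0.32,-2.6,0.4,-1,0,0.003,-0.008,-0.3,-2.6,0.4,-1,0,0.003,-0.008,-0.28,-2.6,0.4,-1,0,0.003,-0.008,-0.26,-2.0,0.4,-1,0,0,-0.008,-0.2,-1.2,0.3,-1,0,0,0,0,-0.4,0.2,-1,0,0,0,0,0,0,-1,0,0,0,0,0,0,-1]

```text
time_s: 20.15
tool_pos: [0.4185, 0.2103, 0.1687]
eef_rot: [0.001, 0.991, -0.135, -0.007]
contact_force: [-0.4, -0.1, -1.6]
finger_gap: 0.0292
```

```bash
python3 plan.py .4328 .2094 .124 -16.2 0; cat > scan.py <<'E'
from h import *
np.set_printoptions(precision=4,suppress=True)
import sys
def look(show=None):
    o=observe(); p=np.array(o["tool_pos"])
    q=np.array(o["eef_rot"]); r=R.from_quat(q[[1,2,3,0]]).as_matrix()
    for n in("scene","top"):
        f=grab_frame(n); 
        if show and n=="scene": save(f,*show)
        P=cloud(f); hsv=cv2.cvtColor(f["pixels"],cv2.COLOR_RGB2HSV); H,S,V=[hsv[...,i] for i in range(3)]
        m=(H>20)&(H<35)&(S>120)&(V>50)&(np.linalg.norm(P-p,axis=-1)<.13)
        loc=(P[m]-p)@r  # tool axes
        if len(loc)>20:
            print(n,"yellow in tool frame: n",len(loc),"min",np.percentile(loc,2,0),"max",np.percentile(loc,98,0))
            t=loc[loc[:,2]<np.percentile(loc[:,2],50)]
            # pitch of the top face in the tool xz plane, yaw
            a=cv2.minAreaRect(loc[:,:2].astype(np.float32)); print("  rect",a)
            top=loc[loc[:,2]<np.median(loc[:,2])+.006]; print("  pitch(deg)",np.degrees(np.arctan(np.polyfit(top[:,0],top[:,2],1)[0])),"z med",np.median(top[:,2]))
        for t in("beam","scanner"):
            for d in landmark_of(f,t)[:1]:
                c,ry=ray(f,d["xy"]); 
                z=p[2]-(.019 if t=="beam" else .0046)
                w=c+ry*(z-c[2])/ry[2]; print("  ",t,d["confidence"],"tool frame at assumed z",(w-p)@r)
if __name__=="__main__": look((sys.argv[1],[int(i) for i in sys.argv[2].split(",")],float(sys.argv[3])) if len(sys.argv)>1 else None)
E
python3 scan.py c1.png 280,140,480,290 4
```

```text
t 20.15 tcp [0.418 0.21  0.169] psi -15.550339851295274 zdir [-0.015 -0.001 -1.   ] q [0.335 0.365 1.788 0.005 1.003 2.175] gap 0.029204890378877635 F [-0.384 -0.128 -1.648]
total rv [0.005 0.014 0.011] shift cm (now axes) [ 1.469 -0.315  4.447] (target axes) [ 1.401 -0.309  4.469]
scene yellow in tool frame: n 643 min [-0.0605 -0.0181 -0.0701] max [ 0.0711  0.0118 -0.0057]
  rect ((0.0030041784048080444, -0.015090551227331161), (0.060049138963222504, 0.14191126823425293), 88.36156463623047)
  pitch(deg) 1.9398243974826197 z med -0.03645701947617814
   beam 0.8 tool frame at assumed z [ 0.0928 -0.0048  0.0176]
   scanner 0.62 tool frame at assumed z [0.0058 0.006  0.0045]
top yellow in tool frame: n 71 min [-0.067  -0.0023 -0.0398] max [ 0.0714  0.0176 -0.0139]
  rect ((0.0015112683176994324, 0.012014392763376236), (0.14012731611728668, 0.02100343443453312), 4.693934917449951)
  pitch(deg) 0.8349616749556261 z med -0.03530238559122871
   beam 0.9 tool frame at assumed z [0.11   0.0007 0.0174]
   scanner 0.33 tool frame at assumed z [0.2324 0.1817 0.0022]
```

View pics/c1.png

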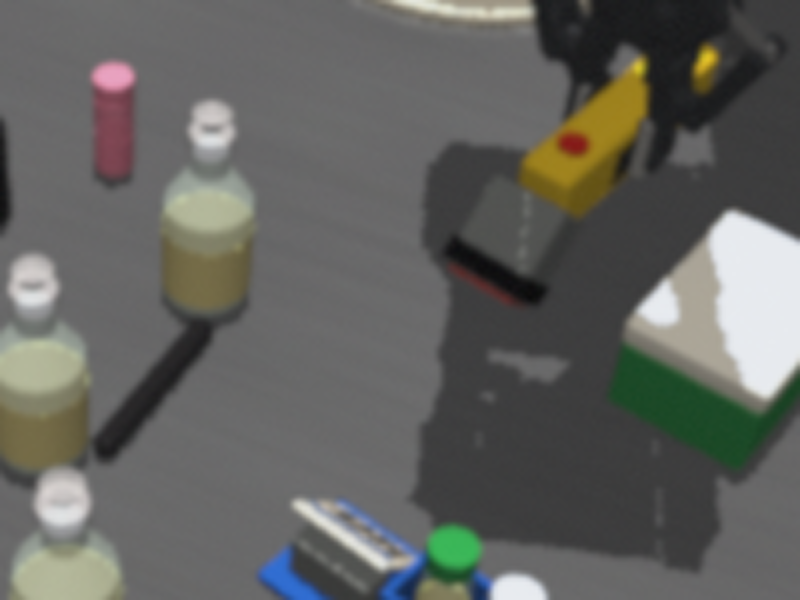

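step_arm:
  moves: [0.004,0.013,0.011,1.0,-0.25,1.5,-1,0,0,0,0.4,-0.1,1.5,-1,0,0,0,0,0,1.0,-1,0,0,0,0,0,0,-1,0,0,0,0,0,0,-1]

```text
time_s: 20.87
tool_pos: [0.4358, 0.2081, 0.13]
eef_rot: [-0.001, 0.99, -0.143, 0.002]
contact_force: [-0.3, -0.1, -3.0]
finger_gap: 0.0292
```

```bash
python3 plan.py .4328 .2094 .124 -16.2 0
```

```text
t 20.87 tcp [0.436 0.208 0.13 ] psi -16.47499755912306 zdir [ 0.005  0.001 -1.   ] q [ 0.322  0.435  1.812 -0.     0.89   2.181] gap 0.029229681553215515 F [-0.307 -0.095 -3.006]
total rv [-0.003 -0.004 -0.005] shift cm (now axes) [-0.33  -0.035  0.599] (target axes) [-0.328 -0.039  0.6  ]
```

step_arm:
  moves: [-0.002,-0.004,-0.005,-0.3,-0.04,0.5,-1,0,0,0,-0.05,0,0.1,-1,0,0,0,0,0,0,-1,0,0,0,0,0,0,-1]

```text
time_s: 21.2
tool_pos: [0.4328, 0.2095, 0.1252]
eef_rot: [-0.001, 0.99, -0.141, 0.001]
contact_force: [0.1, -0.2, -2.4]
finger_gap: 0.0292
```

```bash
python3 plan.py .4328 .2094 .124 -16.2 0; python3 scan.py c2.png 280,140,480,290 4; python3 m.py | grep -A1 label
```

```text
t 21.2 tcp [0.433 0.21  0.125] psi -16.187607771403975 zdir [ 0.002  0.001 -1.   ] q [0.326 0.441 1.82  0.001 0.878 2.179] gap 0.029214535344130217 F [ 0.059 -0.223 -2.399]
total rv [-0.002 -0.002  0.   ] shift cm (now axes) [0.007 0.01  0.122] (target axes) [0.007 0.01  0.122]
scene yellow in tool frame: n 628 min [-0.0602 -0.0212 -0.0713] max [ 0.0709  0.0122 -0.0061]
  rect ((0.007179714739322662, -0.01043611764907837), (0.13314476609230042, 0.0671466514468193), 25.933429718017578)
  pitch(deg) 2.6944184337340804 z med -0.03654389856417911
   beam 0.71 tool frame at assumed z [ 0.0994 -0.0067  0.0192]
   scanner 0.83 tool frame at assumed z [0.0019 0.0003 0.0046]
top yellow in tool frame: n 52 min [-0.0679  0.0003 -0.0397] max [ 0.0714  0.0172 -0.0158]
  rect ((0.001437455415725708, 0.010983067564666271), (0.1409406214952469, 0.017455048859119415), 2.3147454261779785)
  pitch(deg) -0.06575768386833099 z med -0.034119963412691884
   beam 0.96 tool frame at assumed z [ 0.1067 -0.0042  0.0192]
   scanner 0.21 tool frame at assumed z [ 0.1769 -0.0376  0.0049]
top label 396 c [0.6055 0.1614] size [0.064  0.0478] ang 73.3 z [0.0159 0.0347 0.0541]
  plane n [-0.6761  0.2071  0.7071] yaw -17.033167241032544 c [0.6032 0.1599 0.0352] 366
top label 386 c [ 0.5699 -0.24  ] size [0.0721 0.0726] ang 63.7 z [0.0147 0.0322 0.055 ]
  plane n [-0.6856  0.0902  0.7223] yaw -7.4955009626969 c [ 0.5703 -0.243   0.0333] 354
--
scene label 224 c [0.6079 0.1635] size [0.0634 0.0442] ang 72.0 z [0.0241 0.0441 0.0557]
  plane n [-0.645   0.1836  0.7418] yaw -15.885216874768334 c [0.6116 0.1625 0.044 ] 197
scene label 65 c [ 0.586  -0.2563] size [0.058  0.0311] ang 44.1 z [0.0302 0.0518 0.056 ]
  plane n [-0.8962  0.1462  0.4189] yaw -9.26573290125244 c [ 0.588  -0.2518  0.0489] 58
```

View pics/c2.png

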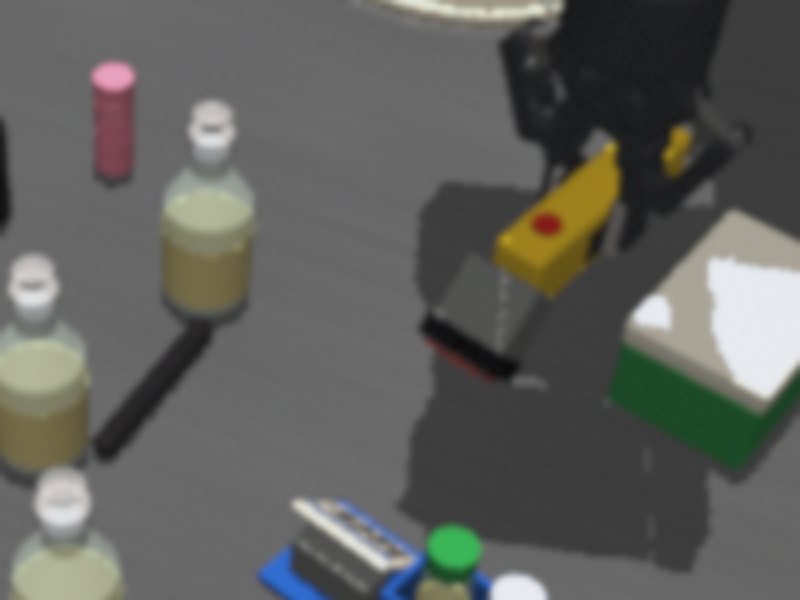

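step_arm:
  moves: [-0.002,-0.002,0,0,0,0.12,-1,0,0,0,0,0,0,-1,0,0,0,0,0,0,-1,0,0,0,0,0,0,-1,0,0,0,0,0,0,-1,0,0,0,0,0,0,-1,0,0,0,0,0,0,-1,0,0,0,0,0,0,-1,0,0,0,0,0,0,-1,0,0,0,0,0,0,-1,0,0,0,0,0,0,-1,0,0,0,0,0,0,-1]

```text
time_s: 22.5
tool_pos: [0.4329, 0.2094, 0.1238]
eef_rot: [0.0, 0.99, -0.141, -0.0]
contact_force: [0.7, -0.6, -2.4]
finger_gap: 0.0292
```

step_arm:
  moves: [0,0,0,0,0,0,-1,0,0,0,0,0,0,-1,0,0,0,0,0,0,-1,0,0,0,0,0,0,-1,0,0,0,0,0,0,-1,0,0,0,0,0,0,-1,0,0,0,0,0,0,-1,0,0,0,0,0,0,-1,0,0,0,0,0,0,-1]

```text
time_s: 23.25
tool_pos: [0.4329, 0.2095, 0.1238]
eef_rot: [0.0, 0.99, -0.141, -0.0]
contact_force: [0.1, -0.7, -2.9]
finger_gap: 0.029
```

```bash
python3 - <<'E'
import numpy as np
a=np.radians(-7.8);d=np.array([np.cos(a),np.sin(a)]);print(np.array([.570,-.243])-.1772*d)
E
python3 plan.py .3944 -.2190 .21 -7.8 0
```

```text
[ 0.39443948 -0.2189512 ]
t 23.25 tcp [0.433 0.209 0.124] psi -16.196309539683043 zdir [-0.001 -0.    -1.   ] q [ 0.326  0.445  1.818 -0.     0.879  2.18 ] gap 0.02903238344209415 F [ 0.092 -0.684 -2.932]
total rv [ 0.001  0.001 -0.147] shift cm (now axes) [ 8.249 42.226 -8.603] (target axes) [ 2.002 42.973 -8.623]
```

step_arm:
  moves: [0,0,0,0,0,-1.5,-1,0,0,0,0,0,-3.0,-1,0,0,0,0,0,-3.0,-1,0,0,0,0,0,-1.5,-1,0,0,-0.01,0.3,1.5,0,-1,0,0,-0.01,0.6,3.0,0,-1,0,0,-0.01,0.6,3.0,0,-1,0,0,-0.01,0.6,3.0,0,-1,0,0,-0.01,0.55,3.0,0,-1,0,0,-0.01,0.5,3.0,0,-1,0,0,-0.01,0.45,3.0,0,-1,0,0,-0.01,0.4,3.0,0,-1]

```text
time_s: 24.25
tool_pos: [0.4169, -0.0227, 0.219]
eef_rot: [-0.0, 0.995, -0.095, 0.001]
contact_force: [1.5, -0.2, -2.4]
finger_gap: 0.0294
```

```bash
python3 plan.py .3944 -.2190 .20 -7.8 7; python3 - <<'E'
from h import *
f=dict(np.load("top0.npz")); P=cloud(f); hsv=cv2.cvtColor(f["pixels"],cv2.COLOR_RGB2HSV); H,S,V=[hsv[...,i] for i in range(3)]
m=((V>115)&(S<60))|((P[...,2]>.004))
m&=(np.hypot(P[...,0]-.57,P[...,1]+.2)<.115)&(P[...,2]<.025)
m=cv2.morphologyEx(m.astype(np.uint8),cv2.MORPH_OPEN,np.ones((3,3)))
n,l,s,c=cv2.connectedComponentsWithStats(m); k=1+s[1:,4].argmax(); m=l==k
p=P[m]; r=cv2.minAreaRect(p[:,:2].astype(np.float32)); print(r,np.percentile(p[:,2],[5,50,95]))
# label incl. band and bars: height-based points on the plane
n0=np.array([-.70*np.cos(.136),.70*np.sin(.136),.714]); 
for c0,yaw in(((.603,.160,.034),-16.2),((.570,-.243,.034),-7.8)):
    a=np.radians(yaw); n0=np.array([-np.cos(a),-np.sin(a),1])/2**.5
    q=P[(abs((P-c0)@n0)<.008)&(np.linalg.norm(P-c0,axis=-1)<.05)&(P[...,2]>.008)&(np.hypot(P[...,0]-c0[0],P[...,1]-c0[1])<.05)]
    e1=np.array([-np.sin(a),np.cos(a),0]); e2=np.cross(n0,e1); x=(q-c0)@e1; y=(q-c0)@e2
    print(len(q),np.percentile(x,[2,98])*1e3,np.percentile(y,[2,98])*1e3,((q-c0)@n0).mean()*1e3,"mm")
E
```

```text
t 24.25 tcp [ 0.417 -0.023  0.219] psi -10.93450840812493 zdir [ 0.002  0.    -1.   ] q [-0.198  0.218  1.843  0.001  1.079  1.563] gap 0.02938432121296052 F [ 1.516 -0.158 -2.367]
total rv [-0.001 -0.002 -0.055] shift cm (now axes) [ 1.509 19.7    1.886] (target axes) [ 0.433 19.752  1.895]
[-0.    -0.    -0.008] [0.216 2.814 0.269]
[-0.    -0.    -0.008] [0.194 2.816 0.27 ]
[-0.    -0.    -0.008] [0.172 2.817 0.27 ]
[-0.    -0.    -0.008] [0.15  2.819 0.27 ]
[-0.    -0.    -0.008] [0.128 2.82  0.27 ]
[-0.    -0.    -0.008] [0.106 2.82  0.27 ]
[-0.    -0.    -0.008] [0.084 2.821 0.271]
((0.5679921507835388, -0.20378834009170532), (0.16360123455524445, 0.05529288202524185), 82.32958984375) [-0.00073135  0.00632886  0.01952   ]
477 [-29.13273657  35.48949165] [-28.9495106   35.50258312] 0.5035738792765558 mm
481 [-29.30341118  28.75183149] [-30.49663412  37.46574135] -0.519882965712572 mm
```

step_arm:
  moves: [0,0,-0.008,0.22,2.8,0,-1,0,0,-0.008,0.2,2.8,0,-1,0,0,-0.008,0.17,2.8,0.1,-1,0,0,-0.008,0.15,2.8,0.3,-1,0,0,-0.008,0.13,2.8,0.5,-1,0,0,-0.008,0.1,2.2,0.5,-1,0,0,-0.004,0,1.4,0.5,-1,0,0,0,0,0.4,0.2,-1,0,0,0,0,0,0,-1,0,0,0,0,0,0,-1]

```text
time_s: 25.08
tool_pos: [0.3932, -0.2162, 0.1979]
eef_rot: [0.001, 0.997, -0.071, 0.002]
contact_force: [-1.3, 0.0, -2.1]
finger_gap: 0.0296
```

```bash
python3 plan.py .3944 -.2190 .124 -7.7 0
```

```text
t 25.08 tcp [ 0.393 -0.216  0.198] psi -8.146646523362644 zdir [ 0.004 -0.002 -1.   ] q [-0.637  0.289  1.809  0.001  1.039  1.076] gap 0.02957434550045369 F [-1.303  0.027 -2.072]
total rv [ 0.001 -0.005 -0.008] shift cm (now axes) [0.128 0.254 7.395] (target axes) [0.16  0.264 7.394]
```

step_arm:
  moves: [0.001,-0.005,-0.008,0.15,0.25,2.0,-1,0,0,0,0,0,2.0,-1,0,0,0,0,0,2.0,-1,0,0,0,0,0,0.8,-1,0,0,0,0,0,0,-1,0,0,0,0,0,0,-1]

```text
time_s: 25.58
tool_pos: [0.3967, -0.2143, 0.1304]
eef_rot: [0.001, 0.998, -0.065, 0.001]
contact_force: [-0.2, 0.8, -2.8]
finger_gap: 0.029
```

```bash
python3 plan.py .3944 -.2190 .124 -7.7 0
```

```text
t 25.58 tcp [ 0.397 -0.214  0.13 ] psi -7.422020611808231 zdir [ 0.003 -0.001 -1.   ] q [-0.628  0.4    1.884  0.     0.855  1.072] gap 0.02896177273628033 F [-0.159  0.75  -2.824]
total rv [ 0.001 -0.003  0.005] shift cm (now axes) [-0.166  0.49   0.636] (target axes) [-0.162  0.492  0.636]
```

step_arm:
  moves: [0,-0.003,0.005,-0.16,0.48,0.6,-1,0,0,0,-0.02,0.06,0.08,-1,0,0,0,0,0,0,-1,0,0,0,0,0,0,-1]

```text
time_s: 25.92
tool_pos: [0.3953, -0.2201, 0.1256]
eef_rot: [0.002, 0.998, -0.067, 0.001]
contact_force: [-0.5, -0.0, -2.9]
finger_gap: 0.0293
```

```bash
python3 plan.py .3944 -.2190 .124 -7.7 0; python3 scan.py d1.png 150,100,350,250 4
```

```text
t 25.92 tcp [ 0.395 -0.22   0.126] psi -7.679781308859455 zdir [ 0.002 -0.003 -1.   ] q [-0.639  0.41   1.886 -0.002  0.842  1.067] gap 0.029287571132065447 F [-0.461 -0.026 -2.88 ]
total rv [ 0.003 -0.003  0.   ] shift cm (now axes) [-0.104 -0.093  0.162] (target axes) [-0.104 -0.092  0.162]
scene yellow in tool frame: n 468 min [-0.0611 -0.0189 -0.0535] max [ 0.071   0.0105 -0.0016]
  rect ((0.0039007142186164856, -0.005689714103937149), (0.04059942439198494, 0.13635560870170593), 86.45854187011719)
  pitch(deg) 4.509435464917595 z med -0.035893800772121925
   beam 0.8 tool frame at assumed z [ 0.1027 -0.0085  0.0192]
   scanner 0.97 tool frame at assumed z [0.0092 0.0148 0.0047]
top yellow in tool frame: n 117 min [-0.0686 -0.0135 -0.0404] max [-0.0451  0.0145 -0.0195]
  rect ((-0.06009529531002045, -0.001792384311556816), (0.021078942343592644, 0.035420842468738556), 28.67597770690918)
  pitch(deg) -2.1915532808754694 z med -0.03532381533147534
   beam 0.88 tool frame at assumed z [ 0.1068 -0.0037  0.0193]
```

View pics/d1.png

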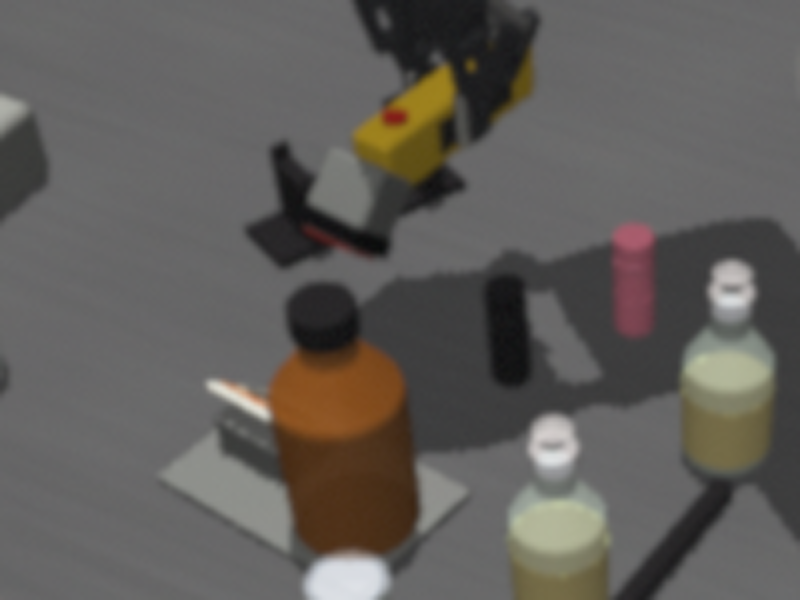

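Scanner faces the bottle label, with the rest (crop ≈ (350,200)) clear behind and below it. Trim and hold.

step_arm:
  moves: [0.002,-0.003,0,-0.1,-0.09,0.16,-1,0,0,0,0,0,0,-1,0,0,0,0,0,0,-1,0,0,0,0,0,0,-1,0,0,0,0,0,0,-1,0,0,0,0,0,0,-1,0,0,0,0,0,0,-1,0,0,0,0,0,0,-1,0,0,0,0,0,0,-1,0,0,0,0,0,0,-1,0,0,0,0,0,0,-1,0,0,0,0,0,0,-1]

```text
time_s: 27.22
tool_pos: [0.3942, -0.2186, 0.1235]
eef_rot: [0.0, 0.998, -0.067, -0.001]
contact_force: [-0.3, 0.6, -2.0]
finger_gap: 0.0294
```

step_arm:
  moves: [0,0,0,0,0,0,-1,0,0,0,0,0,0,-1,0,0,0,0,0,0,-1,0,0,0,0,0,0,-1,0,0,0,0,0,0,-1,0,0,0,0,0,0,-1,0,0,0,0,0,0,-1,0,0,0,0,0,0,-1,0,0,0,0,0,0,-1]

```text
time_s: 27.97
tool_pos: [0.3942, -0.2186, 0.1236]
eef_rot: [0.0, 0.998, -0.067, -0.001]
contact_force: [0.1, 0.5, -1.6]
finger_gap: 0.0297
```

```bash
python3 plan.py .3555 -.3329 .17 -24.84 8
```

```text
t 27.97 tcp [ 0.394 -0.219  0.124] psi -7.658130631624048 zdir [-0.001 -0.    -1.   ] q [-0.638  0.413  1.888 -0.001  0.841  1.067] gap 0.02965146142005923 F [ 0.106  0.492 -1.632]
total rv [0.    0.001 0.3  ] shift cm (now axes) [-2.319 11.847 -4.637] (target axes) [ 1.29  12.    -4.644]
[0.    0.    0.037] [-0.29   1.481 -0.58 ]
[0.    0.    0.037] [-0.234  1.491 -0.58 ]
[0.    0.    0.037] [-0.178  1.498 -0.58 ]
[0.    0.    0.037] [-0.122  1.504 -0.58 ]
[0.    0.    0.037] [-0.065  1.507 -0.58 ]
[0.    0.    0.037] [-0.008  1.509 -0.58 ]
[0.    0.    0.037] [ 0.048  1.508 -0.58 ]
[0.    0.    0.037] [ 0.105  1.505 -0.58 ]
```

step_arm:
  moves: [0,0,0.037,-0.29,1.48,-1.0,-1,0,0,0.037,-0.23,1.49,-1.0,-1,0,0,0.037,-0.18,1.5,-0.8,-1,0,0,0.037,-0.12,1.5,-0.6,-1,0,0,0.037,-0.07,1.5,-0.4,-1,0,0,0.037,0,1.5,-0.3,-1,0,0,0.037,0.05,1.4,0,-1,0,0,0.03,0.1,0.9,0,-1,0,0,0,0,0.3,0,-1,0,0,0,0,0,0,-1,0,0,0,0,0,0,-1]

```text
time_s: 28.88
tool_pos: [0.3546, -0.3325, 0.1661]
eef_rot: [-0.0, 0.977, -0.215, -0.001]
contact_force: [0.1, 0.4, -3.3]
finger_gap: 0.029
```

```bash
python3 plan.py .3555 -.3329 .10 -24.84 0
```

```text
t 28.88 tcp [ 0.355 -0.333  0.166] psi -24.878032462327962 zdir [-0.003  0.001 -1.   ] q [-0.875  0.386  1.759 -0.002  0.998  1.131] gap 0.028963364828613506 F [ 0.101  0.378 -3.267]
total rv [ 0.     0.003 -0.001] shift cm (now axes) [ 0.12  -0.006  6.606] (target axes) [ 0.1   -0.005  6.607]
```

step_arm:
  moves: [0,0.003,0,0.08,0,2.0,-1,0,0,0,0,0,2.0,-1,0,0,0,0,0,1.5,-1,0,0,0,0,0,0.5,-1,0,0,0,0,0,0,-1,0,0,0,0,0,0,-1]

```text
time_s: 29.38
tool_pos: [0.3567, -0.3294, 0.1046]
eef_rot: [-0.0, 0.977, -0.212, 0.0]
contact_force: [-0.8, 0.7, -2.2]
finger_gap: 0.0295
```

```bash
python3 plan.py .3555 -.3329 .058 -24.84 0
```

```text
t 29.38 tcp [ 0.357 -0.329  0.105] psi -24.44412611509512 zdir [ 0.  0. -1.] q [-0.869  0.482  1.826  0.001  0.834  1.128] gap 0.0294926119566406 F [-0.791  0.711 -2.242]
total rv [-0.    -0.     0.007] shift cm (now axes) [0.031 0.375 4.658] (target axes) [0.035 0.372 4.658]
```

step_arm:
  moves: [0,0,0.007,0.03,0.38,0.6,-1,0,0,0,0,0.05,0.5,-1,0,0,0,0,0,0,-1,0,0,0,0,0,0,-1]

```text
time_s: 29.72
tool_pos: [0.3561, -0.3343, 0.0946]
eef_rot: [0.001, 0.977, -0.215, 0.001]
contact_force: [0.9, 0.1, -2.3]
finger_gap: 0.0291
```

```bash
python3 plan.py .3555 -.3329 .056 -24.84 0
```

```text
t 29.72 tcp [ 0.356 -0.334  0.095] psi -24.821116060799614 zdir [ 0.002 -0.002 -1.   ] q [-0.877  0.5    1.83   0.001  0.808  1.127] gap 0.029125864700991964 F [ 0.871  0.079 -2.294]
total rv [ 0.001 -0.003  0.   ] shift cm (now axes) [-0.13  -0.105  3.861] (target axes) [-0.118 -0.102  3.861]
```

step_arm:
  moves: [0,-0.003,0,-0.12,-0.1,1.0,-1,0,0,0,0,0,1.0,-1,0,0,0,0,0,0.8,-1,0,0,0,0,0,0.4,-1,0,0,0,0,0,0,-1,0,0,0,0,0,0,-1]

```text
time_s: 30.22
tool_pos: [0.3556, -0.3332, 0.0602]
eef_rot: [0.001, 0.977, -0.215, 0.0]
contact_force: [0.1, 1.0, -2.7]
finger_gap: 0.0294
```

```bash
python3 plan.py .3555 -.3329 .0548 -24.84 0
```

```text
t 30.22 tcp [ 0.356 -0.333  0.06 ] psi -24.845115825788735 zdir [ 0.    -0.002 -1.   ] q [-0.875  0.561  1.858 -0.001  0.721  1.131] gap 0.029353964934804654 F [ 0.074  1.042 -2.695]
total rv [ 0.001 -0.001 -0.   ] shift cm (now axes) [-0.02  -0.02   0.537] (target axes) [-0.019 -0.019  0.538]
```

step_arm:
  moves: [0,0,0,0,0,0.4,-1,0,0,0,0,0,0.12,-1,0,0,0,0,0,0,-1,0,0,0,0,0,0,-1]

```text
time_s: 30.55
tool_pos: [0.3558, -0.3334, 0.0549]
eef_rot: [0.001, 0.977, -0.215, 0.001]
contact_force: [0.9, 0.2, -3.1]
finger_gap: 0.0292
```

```bash
python3 plan.py .3555 -.3329 .0546 -24.84 0
```

```text
t 30.55 tcp [ 0.356 -0.333  0.055] psi -24.84140685586732 zdir [ 0.001 -0.002 -1.   ] q [-0.875  0.571  1.862 -0.002  0.707  1.131] gap 0.029236637639357372 F [ 0.898  0.186 -3.107]
total rv [ 0.002 -0.002 -0.   ] shift cm (now axes) [-0.053 -0.035  0.034] (target axes) [-0.053 -0.035  0.035]
```

Home pose within 0.5 mm. Nudge, release, and lift clear.

step_arm:
  moves: [0,0,0,-0.04,0,0.05,-1,0,0,0,0,0,0,-1,0,0,0,0,0,0,-0.3,0,0,0,0,0,0,0,0,0,0,0,0,0,0.3,0,0,0,0,0,0,0.3,0,0,0,0,0,0,0.3,0,0,0,0,0,-1.5,0.3,0,0,0,0,0,-3,0.3,0,0,0,0,0,-4,0.3,0,0,0,0,0,-4,0.3,0,0,0,0,0,-4,0.3]

```text
time_s: 31.55
tool_pos: [0.3527, -0.3299, 0.2194]
eef_rot: [-0.003, 0.977, -0.215, -0.005]
contact_force: [1.3, -0.7, -0.1]
finger_gap: 0.0555
```

step_arm:
  moves: [0,0,0,-1,3,-1,0.3,0,0,0,-1,4,0,0.3,0,0,0,-1,4,0,0.3,0,0,0,-1,3,0,0.3,0,0,0,0,1,0,0.3,0,0,0,0,0,0,0.3,0,0,0,0,0,0,0.3]

```text
time_s: 32.13
tool_pos: [0.2522, -0.4568, 0.2416]
eef_rot: [0.004, 0.977, -0.214, 0.002]
contact_force: [-0.3, 0.6, 0.2]
finger_gap: 0.0557
```

```bash
python3 plan.py; python3 - <<'E'
from h import *
np.set_printoptions(precision=4,suppress=True)
fs={n:grab_frame(n) for n in("top","scene")}
for n,f in fs.items():
    for tag,g in(("before",dict(np.load(n+"0.npz"))),("after",f)):
        P=cloud(g); hsv=cv2.cvtColor(g["pixels"],cv2.COLOR_RGB2HSV); H,S,V=[hsv[...,i] for i in range(3)]
        m=(np.hypot(P[...,0]-.37,P[...,1]+.337)<.15)&(H>20)&(H<35)&(S>120)&(V>50)&(P[...,2]>.083); p=P[m]
        print(n,tag,len(p),cv2.minAreaRect(p[:,:2].astype(np.float32)),np.median(p[:,2]))
        for l,c in(("p2",(.6466,.2902)),("p0",(.6244,.2134))):
            q=P[(np.hypot(P[...,0]-c[0],P[...,1]-c[1])<.03)&(H>45)&(H<75)&(S>100)]
            if tag=="after" and len(q): print("   ",l,len(q),q.mean(0))
a,b=[fs[n]["pixels"][:,:,::-1] for n in("top","scene")]
cv2.imwrite("pics/end.png",np.vstack([cv2.resize(a[100:400,100:560],(800,300*800//460))[:300*800//460],])) 
cv2.imwrite("pics/end.png",np.hstack([cv2.resize(a[150:390,120:520],(400,240)),cv2.resize(b[80:380,100:500],(400,300))[:240]]))
cv2.imwrite("pics/end.png",np.vstack([cv2.resize(a[150:380,120:530],(600,300)),cv2.resize(b[90:370,100:560],(600,300))]))
E
```

```text
t 32.13 tcp [ 0.252 -0.457  0.242] psi -24.663356208740492 zdir [ 0.002 -0.008 -1.   ] q [-1.18   0.334  1.59  -0.001  1.21   0.822] gap 0.055698290313078706 F [-0.329  0.605  0.209]
top before 678 ((0.3561954200267792, -0.3341332972049713), (0.03145228698849678, 0.13909608125686646), 65.12666320800781) 0.08979423684058334
top after 681 ((0.35610294342041016, -0.33475086092948914), (0.0323801264166832, 0.13939838111400604), 64.9692153930664) 0.08954608129603008
    p2 81 [0.642  0.2866 0.0765]
    p0 76 [0.6222 0.2116 0.0772]
scene before 412 ((0.3576955795288086, -0.3309542238712311), (0.03476576879620552, 0.13927501440048218), 63.3305549621582) 0.09028305076180693
scene after 416 ((0.3579360842704773, -0.33170151710510254), (0.03510072082281113, 0.1383552998304367), 67.07577514648438) 0.09022791092703486
    p2 159 [0.6465 0.2913 0.0778]
    p0 141 [0.6263 0.2164 0.0778]
```

View pics/end.png

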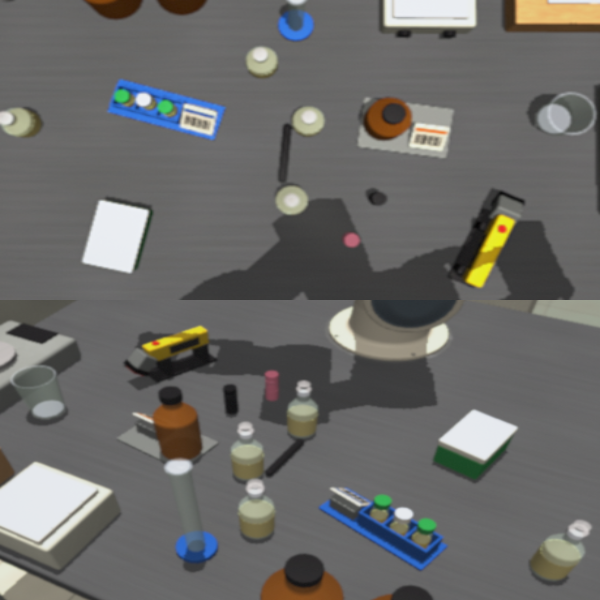

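The final picture shows green, white and green caps in the carrier's three pockets. The scanner is back in its rest with its nose the same way, and everything else stands where it was.

```bash
python3 -c "
from bench import *
print(sign_off())"
```

```text
the job is handed in; nothing more can be done
None
```

The job is done and handed in, at about 32 s of the 72 s allowed.

- **Vials:** both green-capped vials stand upright in the carrier's end pockets. Their caps measure about 77–78 mm high, which matches the 78 mm of a fully seated vial. I felt no contact force while lowering them.
- **Scanning:** the scanner pointed first at the carrier's label, then at the bottle's. The window was planned 10 cm from each label, and each hold lasted more than 1.5 s. The tool moved 0.1 mm or less between readings during each hold.
- **Scanner:** it is back in its rest with its nose the same way, within about 1 mm of its starting position and level. The gripper is clear of everything, and nothing else looked moved in the last picture.

**Less certain points:**
- **Aim:** I worked out the label centres from the camera depth, good to about 3 mm. The interface gives no scan signal to confirm the aim.
- **Pitch:** readings of the held scanner's pitch disagreed, from −2° to +4.5° with the gripper hiding part of it. I took it as level.
- **Scanner angle in the rest:** the top camera shows the same angle within 0.2° before and after. The scene camera's rough fit differs by about 4°, which I put down to part of the scanner's side being caught in the fit.

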